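Load the tyre-sensor reader and start a read-out

ROBOT

A 6-joint arm with a two-finger parallel gripper is mounted at the origin on the work surface. World frame = base frame: x ahead of the robot, y to its left, z up, the work surface at z = 0. Lengths are in m, angles in rad, forces in N, time in s.
With the tool pointing down it reaches from about 0.35 to 0.775 m from the base axis. Payload 5.5 kg.
Tool frame: the origin (TCP) lies midway between the tips of the shut fingers; the grasp point (between the pads) lies grip_point_offset behind it (grip_point_offset is the distance from the TCP to the grasp point, in m); z points along the fingers, y is the direction in which the jaws open and shut (so a half turn about z gives the same grasp; the last joint's range is limited). The gripper opens to 85 mm and grips with 20 to 120 N. Pads are 22 mm wide; open, the fingers measure 114 mm over their backs; the gripper's body (76 mm by 85 mm) begins 54 mm behind the grasp point. The pads swing forward as they close: fully open they stand 13 mm farther back than shut.
Start: joints at [-1.29, 0.313, 0.046, 1.304, 0, 1.431], TCP at [0.235, -0.525, 0.194] pointing down, gripper open.
Joint ranges: [-2.76, 2.76], [-0.86, 1.69], [-1.03, 1.26], [-2.2, 2.34], [-1.47, 1.5], [-3.14, 3.14]. Speed limits (rad/s): [2.57, 2.57, 3.14, 3.14, 3.14, 3.14].

INTERFACE

Orientations are given as a unit quaternion [w, x, y, z].
In Python, from workcell import * gives the robot as it stands.
- The arm moves only by the tool send_rows, never from a script. Its argument "series" is one flat list of numbers, 7 for each row, row after row: the shift along the tool's x, y, z in cm, then the turn, a rotation vector about the tool's x, y, z in degrees, then the opening, from 0 (shut) to 1 (fully open). A call has 1 to 10 rows; each row is the pose to reach, as a shift and turn from the pose commanded when the call began, along the tool's axes at that moment; what a row does not reach only later rows make up. A row lasts 1/12 s, in which the tool goes at most 41.7 mm and 7.16 degrees, less where a joint would pass 70% of its speed; a pose out of reach is approached as far as the arm can. A call with a gripper value outside its range is refused whole. The fingers move at their own pace and stop on an object; "newtons" is the grip in N (left out, the last holds). Time passes only in rows, so rows that repeat a pose let the fingers close. It gives the time, the measured TCP pose, the force and the opening at its end, in the units of the state.
- get_state(): the state, without advancing time (a new reading comes with each control period).
- read_camera(name): name is "scene" or "top" or "wrist"; returns the picture (480x640x3 uint8, blue, green, red); there is no depth.
- camera_info(name): a dict with "K" (3x3 intrinsics, pixels), "xyz" and "attitude" of the camera in the world. Camera axes: x right, y down, z forward; pixel columns grow to the right and rows downward; lengths in m; the calibration is good to about 2 mm. A picture is of the moment at which its call begins: read the wrist's pose just before it. camera_info takes no time and is no camera call; for the wrist camera it gives the pose at the moment of the call.
- hand_in(): hands the job in, once; it reports no verdict.
Trained networks look in the newest picture that a camera, given by its name, has taken for a name from the list of things; names that differ only in an ending like _2 or _b are one class to them, and where a whole thing is asked for, a point or a joint stands for the part that bears it (a point fixed in the world has none). Each returns a list of dicts, best first, with "p" (0 to 1); they miss things now and then, are a little off and sometimes report something else, mostly with a low value. They report only what shows in the picture. A call takes as long as a camera call.
- silhouettes(camera, label): "pixels" (480x640 bool, what is visible of it) and "box" ([left, top, width, height] in pixels, round what is visible of it).
The state is a dict: "clock": time; "joint_pos": joint angles; "qvel": joint speeds; "tau": joint torques, N m; "tcp_pos": TCP position; "orientation": TCP orientation; "wrist_force": force on the tool from outside, world axes, zero at the start; "ft_torque": the same for the moment, N m; "finger_gap": finger opening in m.
Only numpy, scipy, OpenCV 4.12 (cv2) and the standard library are available. Lean on these libraries where they do the work, as an engineer would, in place of code of your own. Each camera call takes 0.05 s, during which the arm holds its last target. There are 200 camera calls.

TASK

Take the steel reference block off the reader rail and lay it on the round rubber pad, and lay every tyre-pressure sensor on the bench (there are three or four) flat on top of the narrow rail, handling them gently: never squeeze a sensor with a grip of more than 30 N. Turn the blank selector fully anticlockwise to its stop, then from there exactly three clicks clockwise, and once block, sensors and selector are all in place press the start button fully; leave the sensors on the rail and everything else on the bench where it is.

Things in the scene. Friction and masses are not known exactly. Their poses are not given: they have to be found in the camera images.
- sensor0_center (a point): tyre-pressure sensor, perhaps absent: black plastic pod 46 mm long (its x), 34 wide (y), 18 thick (z), long sides fully rounded, 36 g; an 8 mm brass valve stem with grey cap, at mid-thickness, reaches 47 mm from the centre towards +x. Point: pod's centre, 9 mm above what it lies on. Either face may be down. Shell stands a 30 N grip: 60 N from the fingers, both summed
- sensor1_center (a point): another such sensor, like sensor0; same origin and axes; perhaps absent
- sensor2_center (a point): another such sensor, like sensor0; same origin and axes; perhaps absent
- sensor3_center (a point): another such sensor, like sensor0; same origin and axes; perhaps absent
- rail_top (a point): middle of the top of the reader rail: a fixed aluminium bar on edge with black rubber top, 360 mm long (its own y), 16 mm wide (x), 40 mm high above the bench (z up); the point is on the top face
- refblock_center (a point): reference block: plain steel block 38 x 38 x 24 mm with a dark spot on top, 150 g, standing somewhere on the rail's top; the point is its centre, half-way up, z up; its sides are within 0.3 rad of the rail's axes
- pad: round black rubber pad fixed on the bench, 100 mm across and 4 mm thick; origin at the centre of its underside
- console: fixed grey reader console with black top plate, 130 mm (x) by 200 mm (y), 50 mm high; origin at the centre of its underside. Selector axis 45 mm to its +y side, button axis 50 mm to its -y side
- selector (a joint): angle of the blank rotary selector, rad: 0 at its fully anticlockwise stop (seen from above), grows clockwise to 2.618 at the other stop. It clicks into a detent every 30 degrees (0.5236 rad), the stop itself being the zeroth; about 0.1 N m carries it over a click, and left alone it settles into the nearest detent
- selector_grip (a point): on the selector's axis, on its black finger bar, 78 mm above the bench. The bar is 12 mm thick and 42 mm long, its top 10 mm above this point and its foot 16 mm below, where it stands on a 40 mm disc; this point's x runs along the bar, a white tick marks the -x end. At joint 0 the bar lies along the console's x
- start (a joint): travel of the start button, m: 0 up, 0.006 fully pressed; springs back; about 5 N presses it fully
- start_top (a point): centre of the top of the grey start button on the console, 26 mm across, 68 mm above the bench
- nut0: bystander, to be left alone: steel wheel nut 26 mm across and 26 mm high; origin under its centre
- nut1: bystander, to be left alone: steel wheel nut 26 mm across and 26 mm high; origin under its centre
- nut2: bystander, to be left alone: steel wheel nut 26 mm across and 26 mm high; origin under its centre
- cap_tin: bystander, to be left alone: aluminium tin 70 mm across, 50 mm high; origin under its centre
- spanner: bystander, to be left alone: steel spanner 180 mm long, lying; origin under its centre
- core_tool: bystander, to be left alone: valve-core screwdriver 150 mm long with grey handle, lying; origin under its centre
- depth_gauge: bystander, to be left alone: small grey tread gauge 50 x 18 x 12 mm; origin under its centre

How it is judged:
By the outcome, as a careful person would: the job done as asked, in the order asked, and still so for the second after the job is handed in, with the robot touching nothing.
Of sensor0, sensor1, sensor2, sensor3 only 3 to 4 are there at a start; the rules pass over those that are not, and their reading is None.
At some moment in a run one of sensor0, sensor1, sensor2, sensor3 may be knocked a few centimetres aside while the robot is not near it.
Once in a run the grip may slacken for a moment while it holds something.
It also fails if it takes over 210 s, if anything falls off the work surface, if the arm or the gripper's body presses on something with over 40 N, if the wrist force passes 120 N, or if a joint passes its speed limit or range.

## Working session

There is one attempt and no reset: what is moved stays moved. The work goes in short steps, Python scripts to look and compute and a tool call to move; the robot and the scene stay as the last step left them, time stands still between calls to the robot, and variables do not carry over. Pictures are saved under pics/ and viewed, about 12 in all and at most 16, crops included, and the job is handed in when it is done.

Besides the shell and the picture viewer there is one more tool, called after "Emit:" in YAML: its name, and indented under it one key for each argument. send_rows: Moves the arm, as the interface text tells. Its arguments: {"type":"object","properties":{"series":{"type":"array"},"newtons":{"type":"number"}},"required":["series"]}

```bash
ls; mkdir -p pics; cat > h.py <<'E'
import numpy as np, cv2
from workcell import *
from scipy.spatial.transform import Rotation as R
def info(n):
    c=camera_info(n); K=np.array(c['K']); q=c['attitude']; q=np.array(q)
    M=q if q.shape==(3,3) else R.from_quat(q,scalar_first=True).as_matrix()
    return K,np.array(c['xyz']),M
def toplane(px,z,I):
    K,t,M=I; px=np.atleast_2d(px).astype(float)
    d=(np.linalg.inv(K)@np.c_[px,np.ones(len(px))].T).T@M.T
    return t+d*((z-t[2])/d[:,2])[:,None]
def proj(P,I):
    K,t,M=I; p=(np.atleast_2d(P)-t)@M@K.T
    return p[:,:2]/p[:,2:]
E
python3 - <<'E'
from h import *
print(get_state()); 
for n in ("scene","top"):
    im=read_camera(n); cv2.imwrite(f"pics/{n}0.png",im); print(n,camera_info(n))
    for l in ["sensor0_center","rail_top","refblock_center","pad","console","selector_grip","start_top"]:
        try:
            for d in silhouettes(n,l):
                m=d['pixels']; ys,xs=np.nonzero(m)
                print(n,l,round(d['p'],2),d['box'],m.sum(),(xs.mean().round(1),ys.mean().round(1)))
        except Exception as e: print(l,repr(e))
E
```

```text
pics
{'clock': 0.0, 'joint_pos': array([-1.28960111e+00,  3.14019953e-01,  4.50093979e-02,  1.30359406e+00,
       -1.14065162e-05,  1.43123740e+00]), 'qvel': array([ 5.94522219e-05,  4.01864495e-04, -8.27570418e-04,  1.08131075e-03,
        4.84871637e-04, -1.20923904e-03]), 'tau': array([-4.72366410e-04, -4.80625570e+01,  2.98532438e+01,  1.91379263e-02,
       -1.60643826e-04, -3.64218948e-06]), 'tcp_pos': array([ 0.23471008, -0.52430055,  0.19291024]), 'orientation': array([-9.01473291e-04,  9.77951840e-01,  2.08828593e-01, -6.96651967e-05]), 'wrist_force': array([0.9913876 , 0.14181327, 0.03881535]), 'ft_torque': array([-0.01557827, -0.03683709, -0.00635399]), 'finger_gap': 0.08510785523215984}
scene {'K': array([[471.00900647,   0.        , 314.21938863],
       [  0.        , 471.00900647, 246.01394452],
       [  0.        ,   0.        ,   1.        ]]), 'xyz': array([ 0.87122135, -0.55060928,  0.78514213]), 'attitude': array([-0.34686814,  0.90269065,  0.23626769, -0.09491928])}
scene sensor0_center 0.71 [323.5, 159.3, 23.4, 20.4] 233 (np.float64(332.0), np.float64(168.8))

[... 1123 characters left out ...]
0.37 [238.8, 264.5, 30.3, 28.2] 399 (np.float64(252.1), np.float64(278.4))
top refblock_center 0.71 [226.3, 163.0, 23.3, 26.3] 439 (np.float64(240.0), np.float64(174.7))
top pad 0.75 [284.0, 225.9, 50.5, 43.1] 1781 (np.float64(308.3), np.float64(246.6))
top console 0.63 [427.4, 186.6, 110.8, 83.8] 6795 (np.float64(483.8), np.float64(227.1))
top console 0.6 [238.6, 262.6, 31.3, 28.9] 417 (np.float64(252.5), np.float64(278.3))
top selector_grip 0.62 [457.4, 209.5, 21.2, 22.2] 351 (np.float64(466.7), np.float64(221.5))
top start_top 0.66 [183.9, 169.3, 177.3, 13.6] 1766 (np.float64(277.0), np.float64(176.9))
top start_top 0.5 [508.5, 225.3, 12.7, 12.2] 153 (np.float64(514.7), np.float64(229.8))
```

```bash
python3 - <<'E'
import cv2
a=cv2.imread("pics/top0.png"); cv2.imwrite("pics/top0c.png",cv2.resize(a[130:350,100:560],(800,383),interpolation=cv2.INTER_CUBIC))
E
```

```text
(no output)
```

View pics/top0.png

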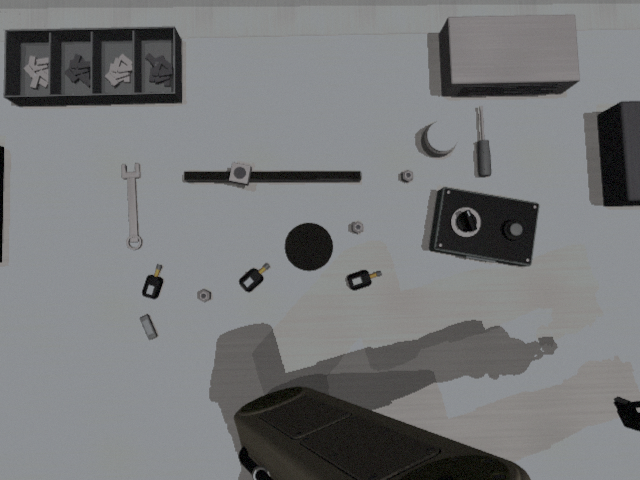

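View pics/top0c.png

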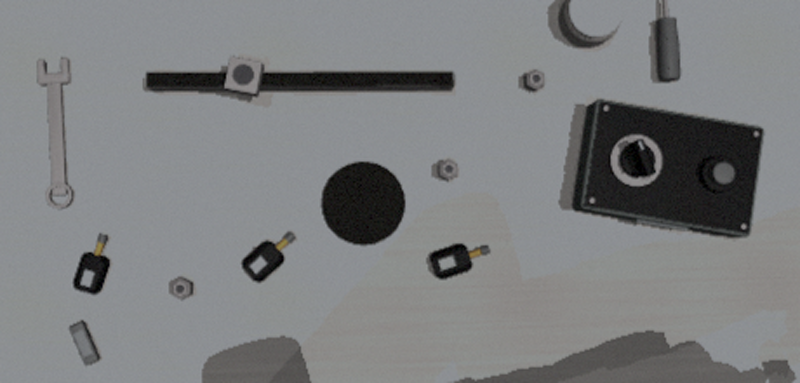

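View pics/scene0.png

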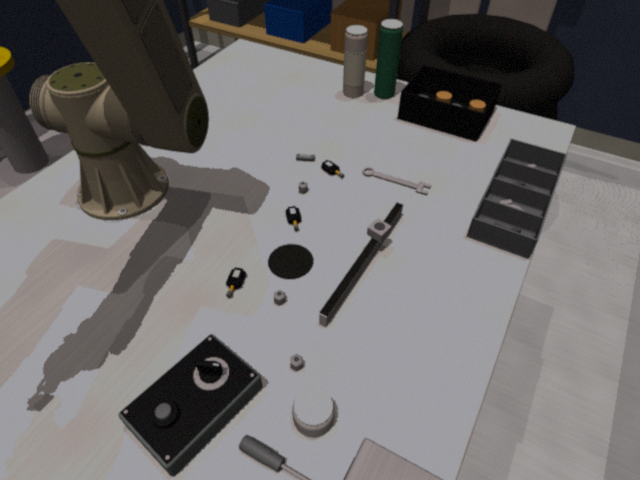

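```bash
cat >> h.py <<'E'
def yaw(): # tool x angle
    M=R.from_quat(get_state()['orientation'],scalar_first=True).as_matrix(); return np.arctan2(M[1,0],M[0,0])
def plan(x,y,z,psi=None,mod=np.pi,verbose=True):
    """shift (cm) and turn (deg) to TCP xyz, tool x at yaw psi, pointing down"""
    s=get_state(); M=R.from_quat(s['orientation'],scalar_first=True).as_matrix()
    p=np.array(s['tcp_pos']); cur=np.arctan2(M[1,0],M[0,0])
    if psi is None: psi=cur
    best=None
    j1=np.arctan2(y,x)
    for k in range(-3,4):
        ps=psi+k*mod; 
        j6=s['joint_pos'][5]-(ps-cur)+(j1-s['joint_pos'][0])
        if abs(j6)<2.9 and (best is None or abs(ps-cur)<abs(best[0]-cur)): best=(ps,j6)
    ps,j6=best
    D=R.from_euler('z',ps).as_matrix()@np.diag([1,-1,-1])
    rv=np.degrees(R.from_matrix(M.T@D).as_rotvec())
    if abs(ps-cur)>np.pi*0.95: print("large turn")
    sh=M.T@(np.array([x,y,z])-p)*100
    print("shift",sh.round(2),"turn",rv.round(1),"j6",round(j6,2),"dist",np.linalg.norm(sh).round(1))
E
python3 - <<'E'
from h import *
import workcell; print(grip_point_offset if 'grip_point_offset' in globals() else dir(workcell))
I=info("top"); im=cv2.imread("pics/top0.png")
W=lambda px,z: toplane(px,z,I).round(4)[:,:2].tolist()
print("rail ends",W([[184,176.5],[361,176.5]],.04), "block",W([[240,174.7]],.052),"blocktop spot",W([[240,173]],.064))
print("pad",W([[308.3,246.6]],.004),"sens",W([[152.7,284.5],[252.1,278.4],[361,279.4]],.009))
print("stems",W([[158.5,266],[266,265.5],[379,273.5]],.009))
print("console corners",W([[447,188],[539,204.5],[530,266],[436,249]],.05),"sel",W([[466.7,221.5]],.075),"btn",W([[514.7,229.8]],.068))
print("nuts",W([[204,295],[357,227],[406,176]],.02))
K,t,M=info("wrist"); print(t,M.round(3),K[0,0])
cv2.imwrite("pics/w0.png",read_camera("wrist"))
I=info("scene")
print("scene rail",toplane([[401,206],[323,317]],.04,I)[:,:2],"sens",toplane([[332,168.8],[293,214],[236,276]],.009,I)[:,:2],"pad",toplane([[290.7,261.3]],.004,I)[:,:2],toplane([[379,230.7]],.052,I)[:,:2],"sel",toplane([[208.6,370.6]],.075,I)[:,:2],"btn",toplane([[163.7,412]],.066,I)[:,:2])
E
```

```text
0.0187
rail ends [[0.6408, 0.2487], [0.6308, -0.108]] block [[0.6389, 0.1348]] blocktop spot [[0.64, 0.1334]]
pad [[0.4941, 0.0028]] sens [[0.4262, 0.3214], [0.4323, 0.1195], [0.4232, -0.1031]]
stems [[0.4634, 0.3094], [0.4577, 0.0905], [0.4341, -0.1406]]
console corners [[0.6007, -0.2789], [0.5619, -0.4627], [0.4394, -0.4364], [0.4789, -0.2505]] sel [[0.5296, -0.3072]] btn [[0.5111, -0.4033]]
nuts [[0.402, 0.2157], [0.5302, -0.0979], [0.6329, -0.2033]]
[ 0.30694857 -0.49233334  0.37427963] [[ 0.408 -0.87  -0.277]
 [-0.913 -0.389 -0.125]
 [ 0.001  0.304 -0.953]] 368.37876364548066
scene rail [[ 0.64784254  0.2395386 ]
 [ 0.63715637 -0.11469874]] sens [[ 0.4269418   0.31712041]
 [ 0.42589304  0.1226508 ]
 [ 0.4182806  -0.09615717]] pad [[ 0.49534638 -0.00192422]] [[0.63995174 0.13125873]] sel [[ 0.53439357 -0.31861408]] btn [[ 0.5127099  -0.40628724]]
```

```bash
python3 - <<'E'
from h import *
plan(0.56,0.10,0.22,1.57)
plan(0.639,0.134,0.18,1.57)
E
```

```text
shift [ 55.2  -43.76  -2.62] turn [  0.    0.  -65.8] j6 1.75 dist 70.5
shift [ 63.8  -43.64   1.38] turn [  0.    0.  -65.8] j6 1.78 dist 77.3
```

Emit:
send_rows:
  series: [32,-22,0,0,0,-40,1,32,-22,0,0,0,-40,1,32,-22,0,0,0,-40,1,32,-22,0,0,0,-40,1,32,-22,0,0,0,-40,1,32,-22,0,0,0,-40,1,32,-22,0,0,0,-40,1,32,-22,0,0,0,-40,1,32,-22,0,0,0,-40,1,32,-22,0,0,0,-40,1]

```text
clock: 1.68
tcp_pos: [0.4388, -0.1891, 0.1941]
orientation: [-0.0, 0.846, 0.533, 0.001]
wrist_force: [-0.6, -0.4, 0.8]
finger_gap: 0.0855
```

```bash
python3 - <<'E'
from h import *
s=get_state();print(s['clock'],s['tcp_pos'],yaw())
plan(0.639,0.134,0.18,1.6)
E
```

```text
1.6833 [ 0.43879786 -0.18905302  0.19413989] 1.1233950628195974
shift [37.78  4.07  1.48] turn [  0.1  -0.1 -27.3] j6 1.75 dist 38.0
```

Emit:
send_rows:
  series: [37.8,4.1,1.4,0,0,-27,1,37.8,4.1,1.4,0,0,-27,1,37.8,4.1,1.4,0,0,-27,1,37.8,4.1,1.4,0,0,-27,1,37.8,4.1,1.4,0,0,-27,1,37.8,4.1,1.4,0,0,-27,1,37.8,4.1,1.4,0,0,-27,1,37.8,4.1,1.4,0,0,-27,1,37.8,4.1,1.4,0,0,-27,1,37.8,4.1,1.4,0,0,-27,1]

```text
clock: 2.52
tcp_pos: [0.6413, 0.1345, 0.1781]
orientation: [-0.001, 0.698, 0.716, 0.001]
wrist_force: [-0.5, -0.8, 0.3]
finger_gap: 0.0856
```

```bash
cat >> h.py <<'E'
def find(cam,label,z,minp=0.3):
    """network -> list of p, world xy of mask centroid at z, rect (deg in world), sizes"""
    I=info(cam); im=read_camera(cam); out=[]
    for d in silhouettes(cam,label):
        if d['p']<minp: continue
        m=d['pixels']; ys,xs=np.nonzero(m)
        if len(xs)<20: continue
        Wd=toplane(np.c_[xs,ys],z,I)[:,:2]
        c,sz,a=cv2.minAreaRect((Wd*1000).astype(np.float32))
        out.append((round(d['p'],2),Wd.mean(0).round(4).tolist(),np.round(np.array(c)/1000,4).tolist(),np.round(sz,1).tolist(),round(a,1)))
    return im,out
E
python3 - <<'E'
from h import *
s=get_state();print(s['clock'],s['tcp_pos'],yaw())
im,o=find("wrist","refblock_center",.064); print(*o,sep="\n"); cv2.imwrite("pics/w1.png",im)
for d in silhouettes("wrist","refblock_center")[:1]:
    print(d['box'])
for l in ["rail_top"]:
    print(find("wrist",l,.04)[1])
im,o=find("top","sensor0_center",.009); print(*o,sep="\n")
cv2.imwrite("pics/top1.png",im)
E
```

```text
2.5167 [0.64125114 0.13451761 0.17807375] 1.5955127555118882
(0.6, [0.641, 0.1365], [0.6411, 0.1363], [42.2, 38.2], 78.1)
[287.7, 194.4, 53.0, 55.5]
[(0.66, [0.6397, 0.0939], [0.6391, 0.0716], [356.5, 17.5], 88.9)]
```

View pics/w1.png

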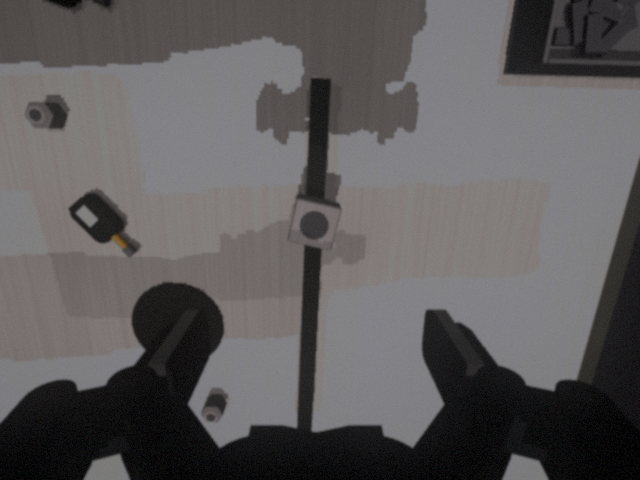

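View pics/top1.png

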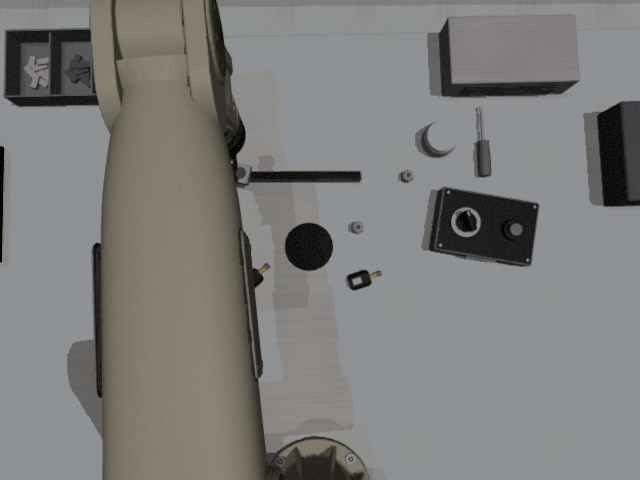

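Emit:
send_rows:
  series: [0,0,4,0,0,6,1,0,0,8,0,0,12,1,0,0,11,0,0,12,1,0,0,13,0,0,12,1,0,0,14,0,0,12,1,0,0,14,0,0,12,1,0,0,14,0,0,12,1]
  newtons: 60

```text
clock: 3.45
tcp_pos: [0.6393, 0.128, 0.0407]
orientation: [0.0, 0.771, 0.636, 0.0]
wrist_force: [0.6, 0.4, 0.6]
finger_gap: 0.0855
```

Emit:
send_rows:
  series: [0,0,0,0,0,0,0,0,0,0,0,0,0,0,0,0,0,0,0,0,0,0,0,0,0,0,0,0,0,0,0,0,0,0,0,0,0,0,0,0,0,0,0,0,0,0,0,0,0,0,0,0,0,0,0,0,0,0,0,0,0,0,0,0,0,0,0,0,0,0]
  newtons: 60

```text
clock: 4.28
tcp_pos: [0.639, 0.1288, 0.0397]
orientation: [-0.0, 0.771, 0.637, -0.0]
wrist_force: [0.5, -0.5, -0.6]
finger_gap: -0.0001
```

```bash
python3 - <<'E'
from h import *
s=get_state();print(s['clock'],s['tcp_pos'],yaw(),s['finger_gap'],s['wrist_force'],s['joint_pos'])
print(find("top","pad",.004)[1])
plan(0.4945,0.0,0.12,None)
E
```

```text
4.2833 [0.63897812 0.12878859 0.03966773] 1.3807403674550807 -8.552903133494567e-05 [ 0.54532132 -0.48457068 -0.59462842] [ 7.59016898e-02  5.38934047e-01  5.53829962e-03  1.03758023e+00
 -1.04156507e-04  1.83675400e+00]
[(0.82, [0.4933, 0.0027], [0.4934, 0.0023], [97.1, 99.3], 88.3)]
shift [-15.38 -11.76  -8.03] turn [-0.  0. -0.] j6 1.76 dist 21.0
```

```bash
python3 - <<'E'
from h import *
cv2.imwrite("pics/w2.png",read_camera("wrist")); 
a=read_camera("scene")[150:350,200:500]; cv2.imwrite("pics/s2.png",cv2.resize(a,(750,500)))
b=np.hstack([cv2.resize(cv2.imread("pics/w2.png"),(400,300)),cv2.resize(a,(400,300))]);cv2.imwrite("pics/b2.png",b)
E
```

```text
(no output)
```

View pics/b2.png

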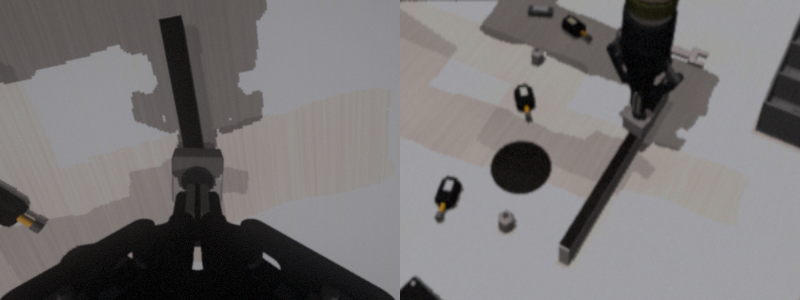

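```bash
python3 - <<'E'
from h import *
I=info("wrist"); s=get_state(); t=s['tcp_pos']; print("tcp px",proj(t,I),"cam",I[1])
print("3cm up",proj(t+[0,0,.03],I))
print(find("wrist","refblock_center",.064)[1]); print([ (d['p'],d['box']) for d in silhouettes("wrist","refblock_center")])
print(find("scene","refblock_center",.064)[1]);print(find("top","refblock_center",.064)[1])
a=cv2.imread("pics/w2.png")[200:420,200:440]; cv2.imwrite("pics/w2c.png",cv2.resize(a,(654,600),interpolation=cv2.INTER_CUBIC))
E
```

```text
tcp px [[313.82876414 279.85959529]] cam [0.65494968 0.20582253 0.22013986]
3cm up [[313.48909079 306.41514088]]
[(0.65, [0.6425, 0.1431], [0.6416, 0.138], [43.4, 37.7], 78.0)]
[(0.65, [272.6, 238.1, 85.4, 85.6])]
[(0.8, [0.6456, 0.1172], [0.6433, 0.1209], [53.9, 44.8], 79.7)]
[(0.58, [0.4907, 0.0032], [0.4909, 0.0027], [91.9, 92.0], 88.2), (0.5, [0.6292, 0.1195], [0.6308, 0.1197], [8.6, 30.6], 81.8)]
```

View pics/w2c.png

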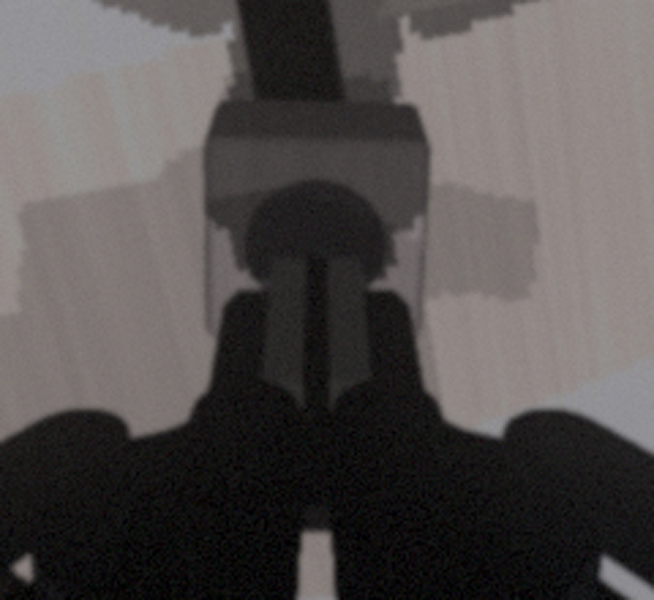

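Emit:
send_rows:
  series: [0,0,0.2,0,0,0,0,0,0,0.2,0,0,0,0,0,0,0.2,0,0,0,0]

```text
clock: 5.08
tcp_pos: [0.6388, 0.1288, 0.0375]
orientation: [-0.0, 0.771, 0.637, -0.0]
wrist_force: [-0.7, 0.5, -0.4]
finger_gap: -0.0004
```

Emit:
send_rows:
  series: [0,0,0.2,0,0,0,0,0,0,0.2,0,0,0,0,0,0,0.2,0,0,0,0]

```text
clock: 5.33
tcp_pos: [0.6389, 0.1288, 0.0356]
orientation: [-0.0, 0.771, 0.637, -0.0]
wrist_force: [-0.4, -0.5, -0.2]
finger_gap: -0.0001
```

```bash
python3 - <<'E'
from h import *
I=info("scene"); t=get_state()['tcp_pos']; print(proj(t,I),proj(t+[0,0,.03],I))
im=read_camera("scene"); a=cv2.convertScaleAbs(im[120:270,310:460],alpha=1.6,beta=20); a=cv2.resize(a,(600,600),interpolation=cv2.INTER_CUBIC)
for dz,c in((0,(0,0,255)),(.03,(0,255,0)),(.06,(255,0,0))):
    p=proj(t+[0,0,dz],I)[0]; cv2.circle(a,tuple(int(v) for v in ((p-[310,120])*4)),4,c,-1)
cv2.imwrite("pics/s3.png",a)
E
```

```text
[[377.37245885 236.48199719]] [[378.66344359 226.84846692]]
```

View pics/s3.png

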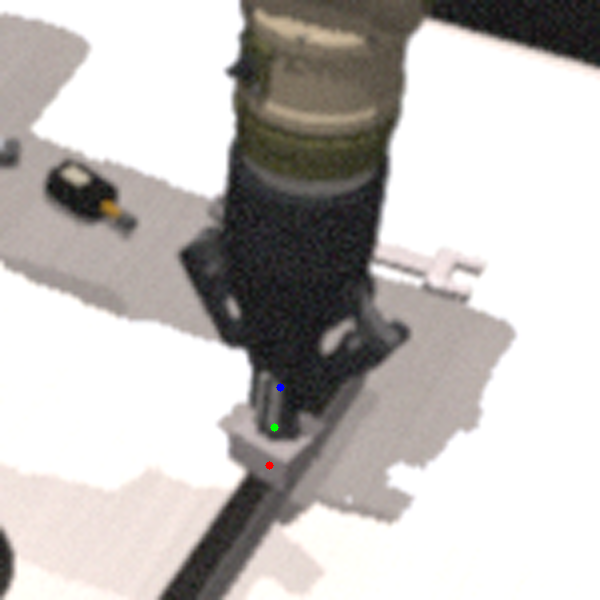

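Emit:
send_rows:
  series: [0,0,0.1,0,0,0,0,0,0,0.1,0,0,0,0,0,0,0.2,0,0,0,0,0,0,0.2,0,0,0,0,0,0,0.2,0,0,0,0]

```text
clock: 5.8
tcp_pos: [0.639, 0.1288, 0.0337]
orientation: [0.0, 0.771, 0.637, -0.0]
wrist_force: [-0.0, 0.4, 0.6]
finger_gap: 0.0003
```

Emit:
send_rows:
  series: [0,0,0.1,0,0,0,0,0,0,0.1,0,0,0,0,0,0,0.2,0,0,0,0,0,0,0.2,0,0,0,0,0,0,0.2,0,0,0,0]

```text
clock: 6.22
tcp_pos: [0.639, 0.1288, 0.0317]
orientation: [-0.0, 0.771, 0.637, -0.0]
wrist_force: [0.2, -0.2, 0.1]
finger_gap: -0.0003
```

Emit:
send_rows:
  series: [0,0,0.1,0,0,0,0,0,0,0.1,0,0,0,0,0,0,0.2,0,0,0,0,0,0,0.2,0,0,0,0,0,0,0.2,0,0,0,0]

```text
clock: 6.63
tcp_pos: [0.6389, 0.1288, 0.0297]
orientation: [-0.0, 0.771, 0.637, -0.0]
wrist_force: [0.1, -1.0, -0.0]
finger_gap: -0.0003
```

Emit:
send_rows:
  series: [0,0,0.1,0,0,0,0,0,0,0.1,0,0,0,0,0,0,0.2,0,0,0,0,0,0,0.2,0,0,0,0,0,0,0.2,0,0,0,0]

```text
clock: 7.05
tcp_pos: [0.6389, 0.1287, 0.0277]
orientation: [-0.0, 0.771, 0.637, -0.0]
wrist_force: [-0.3, 0.4, -0.1]
finger_gap: -0.0
```

Emit:
send_rows:
  series: [0,0,0.1,0,0,0,0,0,0,0.1,0,0,0,0,0,0,0.2,0,0,0,0,0,0,0.2,0,0,0,0,0,0,0.2,0,0,0,0]

```text
clock: 7.47
tcp_pos: [0.6392, 0.1288, 0.0266]
orientation: [0.0, 0.771, 0.637, 0.0]
wrist_force: [-1.6, 0.5, 5.4]
finger_gap: -0.0003
```

Emit:
send_rows:
  series: [0.6,0,-4,0,0,0,0,0.6,0,-6,0,0,0,1,0.6,0,-6,0,0,0,1,0.6,0,-6,0,0,0,1,0.6,0,-6,0,0,0,1,0.6,0,-6,0,0,0,1,0.6,0,-6,0,0,0,1,0.6,0,-6,0,0,0,1,0.6,0,-6,0,0,0,1,0.6,0,-6,0,0,0,1]

```text
clock: 8.3
tcp_pos: [0.6399, 0.1346, 0.0852]
orientation: [-0.0, 0.771, 0.637, -0.0]
wrist_force: [-0.2, 0.4, 0.6]
finger_gap: 0.0856
```

Emit:
send_rows:
  series: [0,0,3,0,0,0,1,0,0,6,0,0,0,1,0,0,7.5,0,0,0,1,0,0,8.4,0,0,0,1,0,0,8.4,0,0,0,1,0,0,8.4,0,0,0,1]

```text
clock: 8.8
tcp_pos: [0.6403, 0.1347, 0.0019]
orientation: [-0.0, 0.771, 0.637, -0.0]
wrist_force: [0.9, 1.2, 0.8]
finger_gap: 0.0852
```

Emit:
send_rows:
  series: [0,0,0,0,0,0,0,0,0,0,0,0,0,0,0,0,0,0,0,0,0,0,0,0,0,0,0,0,0,0,0,0,0,0,0,0,0,0,0,0,0,0,0,0,0,0,0,0,0,0,0,0,0,0,0,0]
  newtons: 60

```text
clock: 9.47
tcp_pos: [0.6411, 0.1348, 0.0031]
orientation: [0.001, 0.771, 0.637, 0.001]
wrist_force: [-0.8, 0.1, 5.9]
finger_gap: 0.0369
```

```bash
python3 - <<'E'
from h import *
plan(0.494,0.002,0.07,None)
E
```

```text
shift [-15.81 -11.92  -6.73] turn [ 0.1 -0.  -0. ] j6 1.76 dist 20.9
```

Emit:
send_rows:
  series: [0,0,-3,0,0,0,0,0,0,-6.7,0,0,0,0,-3,-2,-6.7,0,0,0,0,-6,-4.5,-6.7,0,0,0,0,-9,-7,-6.7,0,0,0,0,-12,-9,-6.7,0,0,0,0,-15,-11,-6.7,0,0,0,0,-15.8,-11.9,-6.7,0,0,0,0,-15.8,-11.9,-6.7,0,0,0,0,-15.8,-11.9,-6.7,0,0,0,0]

```text
clock: 10.3
tcp_pos: [0.4936, 0.0019, 0.069]
orientation: [0.0, 0.771, 0.636, 0.0]
wrist_force: [0.6, 0.1, -1.2]
finger_gap: 0.037
```

```bash
python3 - <<'E'
from h import *
s=get_state();print(s['tcp_pos'],s['finger_gap'],s['wrist_force'])
plan(0.494,0.002,-0.032,None)
E
```

```text
[0.49358601 0.00186353 0.06896148] 0.03696161506424098 [ 0.56952047  0.14253014 -1.17359385]
shift [ 0.02  0.03 10.1 ] turn [ 0. -0. -0.] j6 1.77 dist 10.1
```

Emit:
send_rows:
  series: [0,0,4,0,0,0,0,0,0,7.5,0,0,0,0,0,0,9.2,0,0,0,0,0,0,9.7,0,0,0,0,0,0,9.9,0,0,0,0,0,0,10,0,0,0,0,0,0,10,0,0,0,0]

```text
clock: 10.88
tcp_pos: [0.4953, 0.0021, -0.0302]
orientation: [0.001, 0.771, 0.637, 0.001]
wrist_force: [-0.1, 0.6, -0.8]
finger_gap: 0.0368
```

Emit:
send_rows:
  series: [0,0,0.1,0,0,0,0,0,0,0.2,0,0,0,0,0,0,0.2,0,0,0,0]

```text
clock: 11.13
tcp_pos: [0.4942, 0.0019, -0.0325]
orientation: [0.001, 0.771, 0.637, 0.001]
wrist_force: [0.2, -0.3, -1.5]
finger_gap: 0.0368
```

Emit:
send_rows:
  series: [0,0,0.1,0,0,0,0,0,0,0.15,0,0,0,0,0,0,0.15,0,0,0,0]

```text
clock: 11.38
tcp_pos: [0.4942, 0.0019, -0.033]
orientation: [0.001, 0.771, 0.637, 0.001]
wrist_force: [-3.5, 0.7, 11.7]
finger_gap: 0.037
```

Emit:
send_rows:
  series: [0,0,0,0,0,0,0.6,0,0,0,0,0,0,0.8,0,0,0,0,0,0,1,0,0,0,0,0,0,1,0,0,0,0,0,0,1,0,0,-4,0,0,0,1,0,0,-8,0,0,0,1,0,0,-12,0,0,0,1,0,0,-15,0,0,0,1,0,0,-15,0,0,0,1]
  newtons: 22

```text
clock: 12.22
tcp_pos: [0.4979, 0.0014, 0.1218]
orientation: [0.004, 0.771, 0.637, 0.004]
wrist_force: [0.9, 0.5, -0.0]
finger_gap: 0.0855
```

```bash
cat >> h.py <<'E'
def sensors(cam,minp=0.3):
    """pod (black) centre and stem direction from network mask"""
    I=info(cam); im=read_camera(cam); hsv=cv2.cvtColor(im,cv2.COLOR_BGR2HSV); out=[]
    for d in silhouettes(cam,'sensor0_center'):
        if d['p']<minp: continue
        m=d['pixels']; m2=cv2.dilate(m.astype(np.uint8),np.ones((5,5)))>0
        br=m2&(hsv[...,1]>110)&(hsv[...,0]>8)&(hsv[...,0]<35)&(hsv[...,2]>50)
        dk=m2&(im.max(2)<75)
        dk=cv2.morphologyEx(dk.astype(np.uint8),cv2.MORPH_CLOSE,np.ones((9,9)))>0
        f=lambda k:toplane(np.argwhere(k)[:,::-1],.009,I)[:,:2]
        if m.sum()<30: continue
        P=f(m); c,sz,a=cv2.minAreaRect((P*1000).astype(np.float32))
        ax=np.radians(a if sz[0]>sz[1] else a+90); u=np.array([np.cos(ax),np.sin(ax)])
        B=f(br).mean(0) if br.sum()>3 else None
        if B is not None and (B-P.mean(0))@u<0: u=-u
        # long extent -23..47
        t=P@u; ce=u*(t.min()+.023)+np.array([-u[1],u[0]])*(np.array(c)/1000@np.array([-u[1],u[0]]))
        out.append(dict(p=round(d['p'],2),cent=P.mean(0).round(4),ctr=ce.round(4),size=np.round(sz,1),yawdeg=round(np.degrees(np.arctan2(u[1],u[0])),1),brass=None if B is None else B.round(4),n=int(br.sum())))
        if B is not None:
            v=B-ce; out[-1]['dir']=round(np.degrees(np.arctan2(v[1],v[0])),1)
    return im,out
E
python3 - <<'E'
from h import *
print(get_state()['tcp_pos'],get_state()['finger_gap'])
for cam in ("wrist","top"):
    im,o=sensors(cam); print(cam,*o,sep="\n"); cv2.imwrite(f"pics/{cam}4.png",im)
print(find("wrist","refblock_center",.028)[1]); print(find("top","refblock_center",.028)[1])
E
```

```text
[0.49791947 0.00135953 0.12180613] 0.08552152401537685
wrist
top
{'p': 0.44, 'cent': array([0.6437, 0.1743]), 'ctr': array([0.6419, 0.1175]), 'size': array([163.4,  25.2]), 'yawdeg': np.float64(88.4), 'brass': None, 'n': 0}
[(0.66, [0.4954, 0.004], [0.4954, 0.0039], [41.4, 38.0], 79.1)]
[]
```

View pics/wrist4.png

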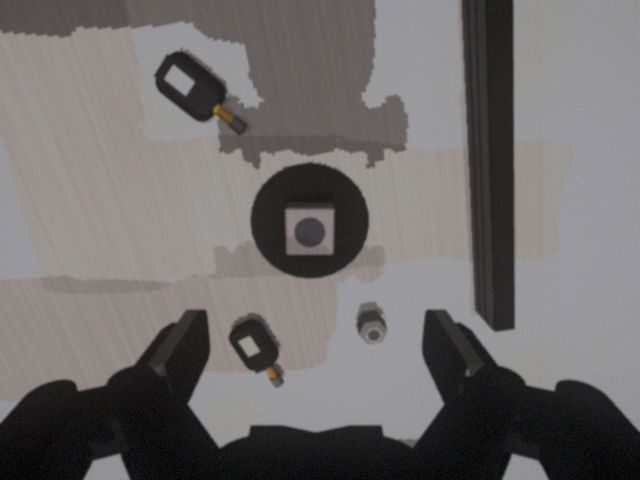

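```bash
cat >> h.py <<'E'
def pods(cam="wrist",z=.009,thr=45,im=None,I=None):
    """brass-seeded black pods: centre by rectangle 46x34, yaw of the stem"""
    I=I or info(cam); im=read_camera(cam) if im is None else im
    hsv=cv2.cvtColor(im,cv2.COLOR_BGR2HSV); out=[]
    br=((hsv[...,1]>100)&(hsv[...,0]>8)&(hsv[...,0]<32)&(hsv[...,2]>55)).astype(np.uint8)
    n,lb,st,bc=cv2.connectedComponentsWithStats(br)
    dk=cv2.morphologyEx((im.max(2)<thr).astype(np.uint8),cv2.MORPH_OPEN,np.ones((3,3)))
    cs,_=cv2.findContours(dk,cv2.RETR_EXTERNAL,cv2.CHAIN_APPROX_NONE)
    for i in range(1,n):
        if st[i,4]<8: continue
        b=toplane(bc[i],z,I)[0,:2]
        for c in cs:
            if cv2.contourArea(c)<100: continue
            if abs(cv2.pointPolygonTest(c,tuple(map(float,bc[i])),True))>18: continue
            W=(toplane(c[:,0],z,I)[:,:2]*1000).astype(np.float32)
            r,sz,a=cv2.minAreaRect(W); v=b*1000-np.array(r)
            if max(sz)>65: continue
            al=a if sz[0]>sz[1] else a+90
            d=np.degrees(np.arctan2(v[1],v[0])); al+=180*round((d-al)/180)
            out.append((np.round(np.array(r)/1000,4),np.round(sz,1),"axis",round(al,1),"brassdir",round(d,1),"bdist",np.linalg.norm(v).round(1)))
    return im,out
E
python3 - <<'E'
from h import *
I=info("wrist")
for t in (35,45,60):print(*pods(im=cv2.imread("pics/wrist4.png"),I=I,thr=t)[1],sep="\n")
print(*pods("top",thr=45)[1],sep="\n")
print(get_state()['joint_pos'])
plan(0.405,-0.09,0.10,0.8)
E
```

```text
(array([0.4163, 0.1137]), array([10.4, 43.8]), 'axis', -44.5, 'brassdir', np.float64(-27.1), 'bdist', np.float64(29.2))
(array([0.4326, 0.1279]), array([11.7, 45.7]), 'axis', -52.1, 'brassdir', np.float64(-70.6), 'bdist', np.float64(29.2))
(array([ 0.4233, -0.0891]), array([28.7, 45.4]), 'axis', -47.2, 'brassdir', np.float64(-84.3), 'bdist', np.float64(36.4))
(array([0.4246, 0.1217]), array([32.4, 47.7]), 'axis', -49.7, 'brassdir', np.float64(-50.3), 'bdist', np.float64(27.7))
(array([ 0.4185, -0.0949]), array([34.4, 51. ]), 'axis', -74.3, 'brassdir', np.float64(-74.6), 'bdist', np.float64(31.5))
(array([0.4232, 0.3222]), array([32.2, 42.5]), 'axis', -19.0, 'brassdir', np.float64(-18.6), 'bdist', np.float64(27.7))
(array([ 0.4236, -0.1006]), array([32.9, 39. ]), 'axis', -73.5, 'brassdir', np.float64(-73.3), 'bdist', np.float64(27.7))
[-1.58714241e-01  1.97858359e-01 -3.06973653e-01  1.06850461e+00
 -5.73060429e-05  1.60217054e+00]
shift [-10.7   -6.85   1.42] turn [-0.1  0.  33.3] j6 2.12 dist 12.8
```

```bash
python3 - <<'E'
from h import *
plan(0.4246,0.1217,0.06,np.radians(130))
E
```

```text
shift [10.46 -8.92  5.42] turn [ -0.1  -0.1 -50.9] j6 1.15 dist 14.8
```

Emit:
send_rows:
  series: [5,-4.5,0,0,0,-25,1,10.5,-8.9,0,0,0,-51,1,10.5,-8.9,0,0,0,-51,1,10.5,-8.9,0,0,0,-51,1,10.5,-8.9,2,0,0,-51,1,10.5,-8.9,4,0,0,-51,1,10.5,-8.9,5.4,0,0,-51,1,10.5,-8.9,5.4,0,0,-51,1,10.5,-8.9,5.4,0,0,-51,1,10.5,-8.9,5.4,0,0,-51,1]

```text
clock: 13.5
tcp_pos: [0.4263, 0.1219, 0.0617]
orientation: [0.0, 0.423, 0.906, -0.0]
wrist_force: [0.5, 0.0, 0.1]
finger_gap: 0.0856
```

```bash
python3 - <<'E'
from h import *
s=get_state();print(s['tcp_pos'],np.degrees(yaw()))
im,o=pods("wrist",thr=60);print(*o,sep="\n"); cv2.imwrite("pics/w5.png",im)
c,al=o[0][0],o[0][3]
plan(c[0],c[1],-0.035,np.radians(al))
E
```

```text
[0.42625545 0.12186187 0.06168442] 129.93031726705328
(array([0.4432, 0.3116]), array([50.4, 24.7]), 'axis', 7.7, 'brassdir', np.float64(13.0), 'bdist', np.float64(8.1))
(array([0.4304, 0.1209]), array([33.8, 48.8]), 'axis', -50.1, 'brassdir', np.float64(-50.3), 'bdist', np.float64(31.7))
shift [13.49 13.44  9.71] turn [  0.    0.1 -57.7] j6 0.48 dist 21.4
```

```bash
python3 - <<'E'
from h import *
plan(.4290,.1209,-0.035,np.radians(130))
E
```

```text
shift [-0.22  0.1   9.7 ] turn [ 0.1  0.  -0. ] j6 1.15 dist 9.7
```

Emit:
send_rows:
  series: [-0.2,0.1,3,0,0,0,1,-0.2,0.1,6,0,0,0,1,-0.2,0.1,8.5,0,0,0,1,-0.2,0.1,9.5,0,0,0,1,-0.2,0.1,9.7,0,0,0,1,-0.2,0.1,9.7,0,0,0,1]
  newtons: 22

```text
clock: 14.05
tcp_pos: [0.4282, 0.1209, -0.0356]
orientation: [-0.0, 0.422, 0.906, -0.0]
wrist_force: [-0.2, -0.0, -0.8]
finger_gap: 0.0855
```

Emit:
send_rows:
  series: [0,0,0,0,0,0,0.3,0,0,0,0,0,0,0.3,0,0,0,0,0,0,0.3,0,0,0,0,0,0,0.3,0,0,0,0,0,0,0.3,0,0,0,0,0,0,0.3,0,0,0,0,0,0,0.3,0,0,0,0,0,0,0.3]
  newtons: 22

```text
clock: 14.72
tcp_pos: [0.4288, 0.1211, -0.0348]
orientation: [0.001, 0.422, 0.907, 0.0]
wrist_force: [-0.1, 0.3, 7.4]
finger_gap: 0.0331
```

Emit:
send_rows:
  series: [0,0,-3,0,0,0,0.3,0,0,-7,0,0,0,0.3,0,0,-11,0,0,0,0.3,0,0,-13,0,0,0,0.3,0,0,-13,0,0,0,0.3]

```text
clock: 15.13
tcp_pos: [0.4318, 0.1215, 0.0994]
orientation: [0.004, 0.422, 0.907, 0.002]
wrist_force: [0.3, 0.6, -0.6]
finger_gap: 0.033
```

```bash
python3 - <<'E'
from h import *
s=get_state();print(s['clock'],s['tcp_pos'],s['finger_gap'],s['wrist_force'])
print(*find("wrist","rail_top",.04)[1],sep="\n")
im,o=pods("wrist",thr=60); print(*o,sep="\n");cv2.imwrite("pics/w6.png",im)
plan(.640,.185,.10,np.radians(88.5))
E
```

```text
15.1333 [0.43179144 0.12150249 0.09937526] 0.03302411428451117 [ 0.33792018  0.5999028  -0.60385274]
(0.62, [0.6244, 0.1802], [0.6238, 0.1417], [213.2, 52.3], 88.7)
(array([0.4415, 0.307 ]), array([46.1, 35.9]), 'axis', 40.1, 'brassdir', np.float64(33.2), 'bdist', np.float64(11.1))
shift [-8.79 20.37 -0.62] turn [-0.   0.  41.6] j6 1.88 dist 22.2
```

Emit:
send_rows:
  series: [-3,4,-2,0,0,7,0.3,-6,8,-2,0,0,14,0.3,-8.8,12,-2,0,0,21,0.3,-8.8,16,-2,0,0,28,0.3,-8.8,20.4,-1,0,0,35,0.3,-8.8,20.4,-0.6,0,0,41.6,0.3,-8.8,20.4,-0.6,0,0,41.6,0.3,-8.8,20.4,-0.6,0,0,41.6,0.3,-8.8,20.4,-0.6,0,0,41.6,0.3]

```text
clock: 16.03
tcp_pos: [0.6387, 0.1847, 0.098]
orientation: [-0.001, 0.716, 0.698, -0.002]
wrist_force: [0.7, 0.1, -0.6]
finger_gap: 0.0329
```

```bash
cat >> h.py <<'E'
def railx(im=None,I=None,y0=-.11,y1=.25):
    """rail top centre line from dark stripe: returns x at y"""
    I=I or info("wrist"); im=read_camera("wrist") if im is None else im
    g=cv2.GaussianBlur(im.max(2),(3,3),0).astype(float); pts=[]
    for y in np.arange(y0,y1,.004):
        xs=np.arange(.60,.68,.0005); P=proj(np.c_[xs,0*xs+y,0*xs+.04],I)
        if P.min()<2 or P[:,0].max()>637 or P[:,1].max()>477: continue
        v=cv2.remap(g.astype(np.float32),P[:,:1].astype(np.float32),P[:,1:].astype(np.float32),1)[:,0]
        b=v<48; n=np.diff(np.r_[0,b,0].astype(int)); s,e=np.where(n==1)[0],np.where(n==-1)[0]
        for a,c in zip(s,e):
            if 12<(c-a)*.5<22: pts.append((y,xs[a],xs[min(c,len(xs)-1)]))
    return im,np.array(pts)
E
python3 - <<'E'
from h import *
s=get_state();print(s['clock'],s['tcp_pos'],np.degrees(yaw()),s['finger_gap'])
im,p=railx(); cv2.imwrite("pics/w7.png",im)
if len(p): 
    c=(p[:,1]+p[:,2])/2; print(len(p),p[::4].round(4)); print(np.polyfit(p[:,0],c,1),(p[:,2]-p[:,1]).mean())
print(*find("wrist","rail_top",.04)[1],sep="\n")
E
```

```text
16.0333 [0.63868262 0.18469884 0.09800839] 88.59726220640142 0.03286091359208079
22 [[0.03   0.6    0.613 ]
 [0.178  0.6355 0.65  ]
 [0.194  0.636  0.6495]
 [0.21   0.636  0.65  ]
 [0.226  0.6355 0.6505]
 [0.242  0.636  0.651 ]]
[0.07788495 0.62650763] 0.01424999999999843
(0.71, [0.6425, 0.1984], [0.6407, 0.1382], [227.3, 16.0], 88.5)
```

View pics/w7.png

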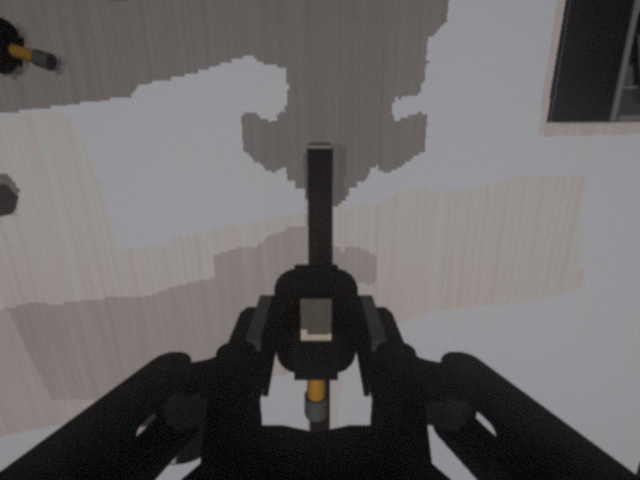

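Emit:
send_rows:
  series: [0,0.3,3,0,0,0,0.3,0,0.3,6,0,0,0,0.3,0,0.3,8,0,0,0,0.3,0,0.3,8.7,0,0,0,0.3,0,0.3,9,0,0,0,0.3,0,0.3,9.1,0,0,0,0.3,0,0.3,9.1,0,0,0,0.3]

```text
clock: 16.77
tcp_pos: [0.6447, 0.1851, 0.011]
orientation: [0.001, 0.716, 0.698, 0.001]
wrist_force: [-0.1, 0.4, 0.3]
finger_gap: 0.0332
```

Emit:
send_rows:
  series: [0,0,0.1,0,0,0,0.3,0,0,0.15,0,0,0,0.3,0,0,0.15,0,0,0,0.3,0,0,0.15,0,0,0,0.3]

```text
clock: 17.1
tcp_pos: [0.6441, 0.1852, 0.0084]
orientation: [0.0, 0.716, 0.698, 0.0]
wrist_force: [0.3, 0.9, 0.3]
finger_gap: 0.0328
```

Emit:
send_rows:
  series: [0,-0.1,0.1,0,0,0,0.3,0,-0.2,0.2,0,0,0,0.3,0,-0.2,0.2,0,0,0,0.3,0,-0.2,0.2,0,0,0,0.3]

```text
clock: 17.43
tcp_pos: [0.6414, 0.1851, 0.0056]
orientation: [-0.0, 0.716, 0.698, -0.0]
wrist_force: [-0.1, 0.1, 0.1]
finger_gap: 0.0331
```

```bash
python3 - <<'E'
from h import *
s=get_state();print(s['clock'],s['tcp_pos'],s['wrist_force'])
im=read_camera("wrist"); cv2.imwrite("pics/w8.png",im); print(proj(s['tcp_pos'],info("wrist")))
a,p=railx(im,info("wrist")); print(((p[:,1]+p[:,2])/2).round(4),p[:,0].round(3))
E
```

```text
17.4333 [0.64139912 0.18512889 0.00555211] [-0.07908054  0.06008186  0.10631218]
[[313.31849272 279.49594568]]
[0.609  0.641  0.607  0.607  0.607  0.607  0.6075 0.6727 0.6095 0.6722
 0.61   0.642  0.672  0.6105 0.6717 0.6107 0.6712 0.671  0.6077 0.626
 0.6605 0.6255 0.6582 0.6272 0.658  0.628  0.6572 0.629  0.657  0.6432
 0.643  0.643  0.6432 0.6432 0.6435 0.6435 0.6437 0.6437 0.6437 0.644 ] [0.122 0.122 0.126 0.13  0.134 0.138 0.142 0.142 0.146 0.146 0.15  0.15
 0.15  0.154 0.154 0.158 0.158 0.162 0.166 0.17  0.17  0.178 0.178 0.182
 0.182 0.186 0.186 0.19  0.19  0.206 0.21  0.214 0.218 0.222 0.226 0.23
 0.234 0.238 0.242 0.246]
```

View pics/w8.png

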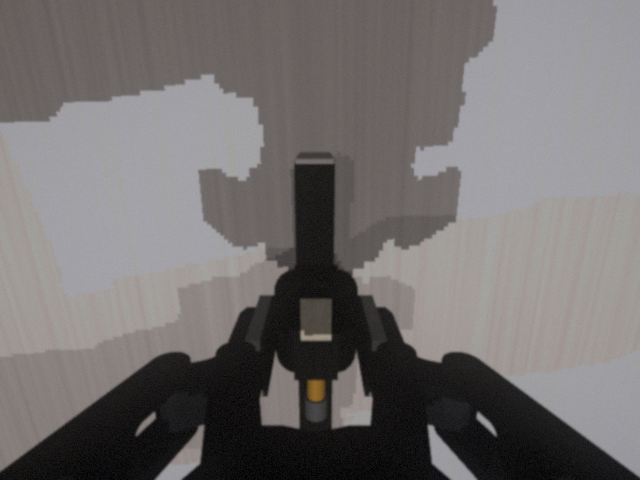

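Emit:
send_rows:
  series: [0,0,0.1,0,0,0,0.3,0,0,0.2,0,0,0,0.3,0,0,0.2,0,0,0,0.3]

```text
clock: 17.73
tcp_pos: [0.6418, 0.1852, 0.0052]
orientation: [0.0, 0.716, 0.698, 0.0]
wrist_force: [-2.2, -1.2, 8.1]
finger_gap: 0.0329
```

Contact. Release gently and rise.

Emit:
send_rows:
  series: [0,0,-0.1,0,0,0,0.45,0,0,-0.1,0,0,0,0.5,0,0,-0.1,0,0,0,0.55,0,0,-0.1,0,0,0,0.65,0,0,-0.5,0,0,0,0.7,0,0,-2,0,0,0,0.7,0,0,-5,0,0,0,1,0,0,-9,0,0,0,1,0,0,-12,0,0,0,1,0,0,-12,0,0,0,1]

```text
clock: 18.57
tcp_pos: [0.6459, 0.1859, 0.132]
orientation: [0.004, 0.716, 0.698, 0.005]
wrist_force: [1.6, -0.0, -0.3]
finger_gap: 0.0855
```

```bash
python3 - <<'E'
from h import *
s=get_state();print(s['clock'],s['tcp_pos'],s['finger_gap'])
im,o=pods("wrist",z=.049,thr=50);print(*o,sep="\n"); cv2.imwrite("pics/w9.png",im)
im,o=pods("top",thr=50);print(*o,sep="\n")
plan(.4225,-.099,.08,np.radians(106.5))
E
```

```text
18.5667 [0.64593205 0.18587975 0.13201089] 0.08549179905843383
(array([0.486 , 0.3024]), array([ 8.6, 13.3]), 'axis', 165.1, 'brassdir', np.float64(160.0), 'bdist', np.float64(13.1))
(array([0.4622, 0.3107]), array([29.7, 26.5]), 'axis', -105.9, 'brassdir', np.float64(-18.5), 'bdist', np.float64(12.1))
(array([ 0.423 , -0.0984]), array([32.9, 43.6]), 'axis', -73.5, 'brassdir', np.float64(-73.3), 'bdist', np.float64(30.0))
shift [-29.01 -21.34   4.49] turn [  0.2  -0.  -18. ] j6 1.05 dist 36.3
```

Emit:
send_rows:
  series: [-3.2,-2.3,0,0,0,-3,1,-6.4,-4.7,0,0,0,-6,1,-9.6,-7,0,0,0,-9,1,-13,-9.6,0,0,0,-12,1,-16,-12,0,0,0,-15,1,-19,-14,0,0,0,-18,1,-22,-16.2,0,0,0,-18,1,-25.5,-18.8,1.5,0,0,-18,1,-29,-21.3,3,0,0,-18,1,-29,-21.3,4.5,0,0,-18,1]

```text
clock: 19.5
tcp_pos: [0.4173, -0.1018, 0.0775]
orientation: [-0.001, 0.6, 0.8, -0.001]
wrist_force: [0.6, 0.3, 0.1]
finger_gap: 0.0853
```

```bash
python3 - <<'E'
from h import *
s=get_state();print(s['clock'],s['tcp_pos'],np.degrees(yaw()))
im,o=pods("wrist",thr=60);print(*o,sep="\n"); cv2.imwrite("pics/w10.png",im)
o=[q for q in o if q[1].min()>28][0] 
c,al=o[0],o[3]
plan(c[0],c[1],-0.035,np.radians(al))
E
```

```text
19.5 [ 0.41727723 -0.10183575  0.07752641] 106.26472085898533
(array([ 0.4234, -0.1005]), array([32.8, 49. ]), 'axis', -73.7, 'brassdir', np.float64(-73.3), 'bdist', np.float64(31.3))
shift [-0.27  0.82 10.91] turn [-0.4 -0.2 -0.1] j6 1.05 dist 10.9
```

Emit:
send_rows:
  series: [-0.1,0.1,3,0,0,0,1,-0.1,0.1,6,0,0,0,1,-0.1,0.1,7,0,0,0,1,-0.1,0.1,7,0,0,0,1,-0.1,0.1,7,0,0,0,1]

```text
clock: 19.97
tcp_pos: [0.4215, -0.0989, 0.008]
orientation: [-0.002, 0.598, 0.802, -0.0]
wrist_force: [-0.4, -0.1, 0.7]
finger_gap: 0.0854
```

```bash
python3 - <<'E'
from h import *
s=get_state();print(s['clock'],s['tcp_pos'],np.degrees(yaw()))
im,o=pods("wrist",thr=60);print(*o,sep="\n")
plan(.4232,-.1002,-.035,np.radians(106.4))
E
```

```text
19.9667 [ 0.42152802 -0.09890161  0.00796467] 106.54804737077143
(array([ 0.4237, -0.101 ]), array([33.1, 51.3]), 'axis', -73.4, 'brassdir', np.float64(-73.7), 'bdist', np.float64(31.8))
shift [-0.1   0.04  4.39] turn [-0.  -0.   0.2] j6 1.05 dist 4.4
```

Emit:
send_rows:
  series: [-0.1,0.1,2,0,0,0,1,-0.1,0.1,3.7,0,0,0,1,-0.1,0.1,4.2,0,0,0,1,-0.1,0.1,4.3,0,0,0,1,-0.1,0.1,4.3,0,0,0,1]
  newtons: 22

```text
clock: 20.43
tcp_pos: [0.4242, -0.1006, -0.0335]
orientation: [0.0, 0.598, 0.801, 0.0]
wrist_force: [-0.2, 0.6, -0.4]
finger_gap: 0.0857
```

Emit:
send_rows:
  series: [0,0,0,0,0,0,0.3,0,0,0,0,0,0,0.3,0,0,0,0,0,0,0.3,0,0,0,0,0,0,0.3,0,0,0,0,0,0,0.3,0,0,0,0,0,0,0.3,0,0,0,0,0,0,0.3,0,0,0,0,0,0,0.3]
  newtons: 22

```text
clock: 21.1
tcp_pos: [0.4241, -0.1007, -0.0336]
orientation: [0.0, 0.598, 0.801, 0.0]
wrist_force: [-1.2, 0.5, 5.9]
finger_gap: 0.0334
```

Emit:
send_rows:
  series: [0,0,-3,0,0,0,0.3,0,0,-7,0,0,0,0.3,0,0,-11,0,0,0,0.3,0,0,-13.5,0,0,0,0.3,0,0,-13.5,0,0,0,0.3,0,0,-13.5,0,0,0,0.3]

```text
clock: 21.6
tcp_pos: [0.425, -0.1012, 0.1023]
orientation: [0.002, 0.598, 0.801, 0.0]
wrist_force: [0.2, 0.3, -1.2]
finger_gap: 0.0331
```

```bash
python3 - <<'E'
from h import *
s=get_state();print(s['clock'],s['tcp_pos'],s['finger_gap'],s['wrist_force'])
plan(.6375,.03,.10,np.radians(88.5))
E
```

```text
21.6 [ 0.42504867 -0.1011619   0.10225426] 0.03314378730992795 [ 0.18402913  0.26262289 -1.15580341]
shift [ 6.54 24.1   0.28] turn [ 0.2  0.1 18. ] j6 1.64 dist 25.0
```

Emit:
send_rows:
  series: [1,3,0,0,0,6,0.3,2.2,6,0,0,0,12,0.3,3.4,9.5,0,0,0,18,0.3,4.8,13,0,0,0,18,0.3,6.2,17,0,0,0,18,0.3,7.6,21,0,0,0,18,0.3,8.6,24,0,0,0,18,0.3,9,24.9,0,0,0,18,0.3,9,24.9,0,0,0,18,0.3,9,24.9,0,0,0,18,0.3]

```text
clock: 22.43
tcp_pos: [0.6351, 0.0566, 0.0984]
orientation: [-0.001, 0.716, 0.698, -0.002]
wrist_force: [0.4, -0.3, -0.5]
finger_gap: 0.0329
```

Emit:
send_rows:
  series: [0,0,2,0,0,0,0.3,0,0,5,0,0,0,0.3,0,0,7,0,0,0,0.3,0,0,8,0,0,0,0.3,0,0,8,0,0,0,0.3,0,0,8,0,0,0,0.3]

```text
clock: 22.93
tcp_pos: [0.6357, 0.0557, 0.0208]
orientation: [-0.0, 0.717, 0.697, -0.001]
wrist_force: [0.2, 0.5, -0.6]
finger_gap: 0.0326
```

```bash
python3 - <<'E'
from h import *
s=get_state();print(s['clock'],s['tcp_pos'],np.degrees(yaw()),s['finger_gap'])
I=info("wrist");im=read_camera("wrist"); cv2.imwrite("pics/w11.png",im); print(proj(s['tcp_pos'],I))
cv2.imwrite("pics/w9_11.png",np.hstack([cv2.resize(cv2.imread("pics/w9.png"),(400,300)),cv2.resize(im,(400,300))]))
a,p=railx(im,I,y0=.09); print(((p[:,1]+p[:,2])/2).round(4),p[:,0].round(3))
plan(.6384,.055,.006,np.radians(88.5))
E
```

```text
22.9333 [0.63573949 0.05565123 0.02080272] 88.44691319397994 0.032622631151035295
[[313.57690834 279.51036237]]
[0.64   0.6402 0.6402 0.6402 0.6405 0.6405 0.6407 0.641  0.641  0.641
 0.641  0.6412 0.6412] [0.09  0.094 0.098 0.102 0.106 0.11  0.114 0.118 0.122 0.126 0.13  0.134
 0.138]
shift [-0.07  0.14  1.59] turn [ 0.1  0.  -0. ] j6 1.68 dist 1.6
```

View pics/w9_11.png

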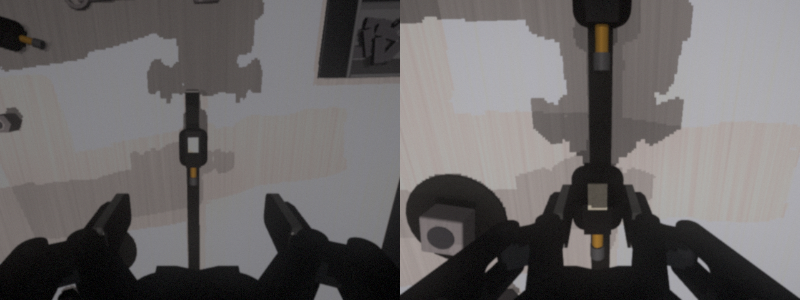

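Emit:
send_rows:
  series: [0,0.2,0.5,0,0,0,0.3,0,0.2,1,0,0,0,0.3,0,0.2,1.2,0,0,0,0.3,0,0.2,1.3,0,0,0,0.3,0,0.2,1.3,0,0,0,0.3,0,0.2,1.3,0,0,0,0.3]

```text
clock: 23.48
tcp_pos: [0.6388, 0.0565, 0.0078]
orientation: [-0.0, 0.716, 0.698, -0.0]
wrist_force: [-0.2, -0.3, -0.5]
finger_gap: 0.0328
```

Emit:
send_rows:
  series: [0,-0.05,0.1,0,0,0,0.3,0,-0.05,0.15,0,0,0,0.3,0,-0.05,0.15,0,0,0,0.3]

```text
clock: 23.73
tcp_pos: [0.6384, 0.0565, 0.0065]
orientation: [0.0, 0.716, 0.698, 0.0]
wrist_force: [-1.5, 0.2, 1.5]
finger_gap: 0.0332
```

Emit:
send_rows:
  series: [0,0,0,0,0,0,0.45,0,0,0,0,0,0,0.5,0,0,0,0,0,0,0.55,0,0,-0.1,0,0,0,0.65,0,0,-0.5,0,0,0,0.7,0,0,-2,0,0,0,0.7,0,0,-5,0,0,0,1,0,0,-9,0,0,0,1,0,0,-10,0,0,0,1,0,0,-10,0,0,0,1]

```text
clock: 24.57
tcp_pos: [0.6417, 0.0564, 0.1116]
orientation: [0.003, 0.716, 0.698, 0.003]
wrist_force: [1.4, -0.7, -0.1]
finger_gap: 0.0853
```

```bash
python3 - <<'E'
from h import *
s=get_state();print(s['clock'],s['tcp_pos'],s['finger_gap'])
im=read_camera("wrist"); cv2.imwrite("pics/w12.png",im)
im,o=pods("top",thr=50);print(*o,sep="\n"); cv2.imwrite("pics/top12.png",im)
plan(.424,.322,.08,np.radians(161))
E
```

```text
24.5667 [0.6417393  0.05635296 0.11162399] 0.08526538318309383
(array([0.4225, 0.3217]), array([33.5, 44.1]), 'axis', -19.0, 'brassdir', np.float64(-16.1), 'bdist', np.float64(29.0))
shift [ 25.99 -22.18   2.66] turn [  0.1   0.1 -72.5] j6 0.98 dist 34.3
```

Emit:
send_rows:
  series: [2,-2.2,0,0,0,-7,1,5,-4.4,0,0,0,-14,1,8,-7,0,0,0,-21,1,11,-9.5,0,0,0,-28,1,14,-12,0,0,0,-35,1,17,-14.5,0,0,0,-42,1,20,-17,0,0,0,-49,1,23,-20,0,0,0,-56,1,26,-22.2,0,0,0,-63,1,26,-22.2,0,0,0,-70,1]

```text
clock: 25.5
tcp_pos: [0.4173, 0.3257, 0.1045]
orientation: [-0.002, 0.18, 0.984, -0.0]
wrist_force: [0.6, -0.5, 0.5]
finger_gap: 0.0852
```

Emit:
send_rows:
  series: [0,0,2,0,0,-2.5,1,0,0,4,0,0,-2.5,1,0,0,6,0,0,-2.5,1,0,0,6,0,0,-2.5,1,0,0,6,0,0,-2.5,1]

```text
clock: 25.92
tcp_pos: [0.421, 0.3209, 0.0442]
orientation: [-0.002, 0.165, 0.986, -0.002]
wrist_force: [-0.3, -0.7, 0.0]
finger_gap: 0.0854
```

```bash
python3 - <<'E'
from h import *
s=get_state();print(s['clock'],s['tcp_pos'],np.degrees(yaw()))
im,o=pods("wrist",thr=60);print(*o,sep="\n"); cv2.imwrite("pics/w13.png",im)
for q in o:
  if q[1].min()>28: plan(q[0][0],q[0][1],-0.035,np.radians(q[3]))
E
```

```text
25.9167 [0.42099751 0.32093776 0.0441829 ] 161.01058690252455
(array([0.4227, 0.3213]), array([33.8, 49.2]), 'axis', -17.7, 'brassdir', np.float64(-17.9), 'bdist', np.float64(31.4))
shift [-0.06  0.    8.06] turn [-0.1 -0.1 -1.3] j6 0.96 dist 8.1
```

Emit:
send_rows:
  series: [-0.1,0.1,3,0,0,-1,1,-0.1,0.1,6,0,0,-1,1,-0.1,0.1,7.5,0,0,-1,1,-0.1,0.1,7.9,0,0,-1,1,-0.1,0.1,7.9,0,0,-1,1,-0.1,0.1,7.9,0,0,-1,1]
  newtons: 22

```text
clock: 26.47
tcp_pos: [0.4256, 0.3232, -0.0314]
orientation: [0.001, 0.156, 0.988, 0.001]
wrist_force: [0.9, 0.0, 0.9]
finger_gap: 0.0853
```

Emit:
send_rows:
  series: [0,0,0,0,0,0,0.3,0,0,0,0,0,0,0.3,0,0,0,0,0,0,0.3,0,0,0,0,0,0,0.3,0,0,0,0,0,0,0.3,0,0,0,0,0,0,0.3,0,0,0,0,0,0,0.3,0,0,0,0,0,0,0.3]
  newtons: 22

```text
clock: 27.13
tcp_pos: [0.425, 0.323, -0.0319]
orientation: [0.001, 0.156, 0.988, 0.0]
wrist_force: [-1.4, -0.2, 5.9]
finger_gap: 0.033
```

Emit:
send_rows:
  series: [0,0,-3,0,0,0,0.3,0,0,-7,0,0,0,0.3,0,0,-11,0,0,0,0.3,0,0,-15,0,0,0,0.3,0,0,-15,0,0,0,0.3,0,0,-15,0,0,0,0.3]

```text
clock: 27.63
tcp_pos: [0.4265, 0.3239, 0.1201]
orientation: [0.002, 0.156, 0.988, 0.002]
wrist_force: [0.7, -0.3, -0.1]
finger_gap: 0.0327
```

```bash
python3 - <<'E'
from h import *
s=get_state();print(s['clock'],s['tcp_pos'],s['finger_gap'],s['wrist_force'])
plan(.6357,-.043,.11,np.radians(88.5))
E
```

```text
27.6333 [0.42647813 0.32391328 0.12006185] 0.03265765703400487 [ 0.68099963 -0.30600368 -0.13577736]
shift [-31.22 -28.44   1.02] turn [ 0.4  0.  73.5] j6 1.53 dist 42.2
```

Emit:
send_rows:
  series: [-2,-1.9,0,0,0,7,0.3,-5,-4.7,0,0,0,14,0.3,-8,-7.4,0,0,0,21,0.3,-11,-10,0,0,0,28,0.3,-14,-13,0,0,0,35,0.3,-17,-15.5,0,0,0,42,0.3,-20,-18,0,0,0,49,0.3,-23,-21,0,0,0,56,0.3,-26,-24,0,0,0,63,0.3,-29,-26.5,0,0,0,70,0.3]

```text
clock: 28.47
tcp_pos: [0.6173, -0.0209, 0.1148]
orientation: [-0.002, 0.697, 0.717, -0.001]
wrist_force: [0.6, 1.0, -0.6]
finger_gap: 0.0329
```

```bash
python3 - <<'E'
from h import *
s=get_state();print(s['clock'],s['tcp_pos'],s['finger_gap'])
plan(.6357,-.043,.11,np.radians(88.5))
E
```

```text
28.4667 [ 0.61727255 -0.02087581  0.1148087 ] 0.032872885871620114
shift [-2.26  1.78  0.47] turn [-0.2 -0.   3.1] j6 1.53 dist 2.9
```

Emit:
send_rows:
  series: [-2.2,1.7,1,0,0,3,0.3,-2.2,1.7,3,0,0,3,0.3,-2.2,1.7,6,0,0,3,0.3,-2.2,1.7,8,0,0,3,0.3,-2.2,1.7,8.6,0,0,3,0.3,-2.2,1.7,8.6,0,0,3,0.3,-2.2,1.7,8.6,0,0,3,0.3]

```text
clock: 29.05
tcp_pos: [0.6356, -0.04, 0.0306]
orientation: [-0.001, 0.713, 0.701, -0.001]
wrist_force: [0.3, -1.1, 0.5]
finger_gap: 0.033
```

```bash
python3 - <<'E'
from h import *
s=get_state();print(s['clock'],s['tcp_pos'],np.degrees(yaw()),s['finger_gap'])
I=info("wrist");im=read_camera("wrist"); cv2.imwrite("pics/w14.png",im)
a,p=railx(im,I,y0=-.01); print(((p[:,1]+p[:,2])/2).round(4),p[:,0].round(3))
g=im[330:350]; # sensor sticker columns between fingers
P=im[315:345,280:355].max(2).mean(0); w=np.where(P>60)[0]+280; print("sticker cols",w.min() if len(w) else None,w.max() if len(w) else None)
q=cv2.imread("pics/w8.png")[315:345,280:355].max(2).mean(0); w=np.where(q>60)[0]+280; print(w.min(),w.max())
plan(.6357,-.043,.011,np.radians(88.5))
E
```

```text
29.05 [ 0.63557073 -0.0399984   0.0306143 ] 89.0231590732221 0.03302519538142575
[0.638  0.638  0.638  0.638  0.638  0.6497] [-0.01  -0.006 -0.002  0.002  0.006  0.078]
sticker cols 301 306
300 330
shift [-0.29 -0.09  2.09] turn [0.  0.  0.5] j6 1.53 dist 2.1
```

Emit:
send_rows:
  series: [0,0,0.8,0,0,0.5,0.3,0,0,1.5,0,0,0.5,0.3,0,0,1.9,0,0,0.5,0.3,0,0,2.1,0,0,0.5,0.3,0,0,2.1,0,0,0.5,0.3]

```text
clock: 29.52
tcp_pos: [0.6357, -0.0401, 0.0097]
orientation: [-0.0, 0.716, 0.698, -0.0]
wrist_force: [-0.6, -0.7, -0.8]
finger_gap: 0.0334
```

Emit:
send_rows:
  series: [0,0,0.1,0,0,0,0.3,0,0,0.2,0,0,0,0.3,0,0,0.2,0,0,0,0.3]

```text
clock: 29.77
tcp_pos: [0.6363, -0.0403, 0.0083]
orientation: [0.0, 0.716, 0.698, 0.0]
wrist_force: [-0.1, -0.3, -0.5]
finger_gap: 0.0326
```

```bash
python3 - <<'E'
from h import *
s=get_state();print(s['clock'],s['tcp_pos'],s['wrist_force'])
im=read_camera("wrist"); cv2.imwrite("pics/w15.png",im)
a,p=railx(im,info("wrist"),y0=-.01); print(((p[:,1]+p[:,2])/2).round(4),p[:,0].round(3))
E
```

```text
29.7667 [ 0.63630492 -0.04028155  0.00834503] [-0.12858319 -0.30538309 -0.46505321]
[0.6377 0.6377 0.638  0.638  0.6382] [-0.01  -0.006 -0.002  0.002  0.006]
```

View pics/w15.png

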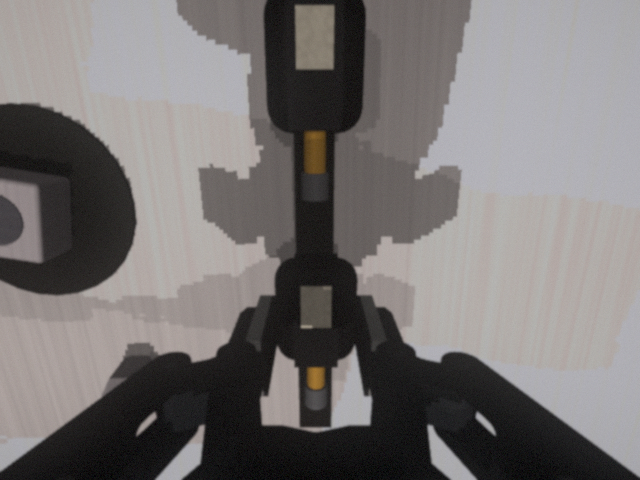

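Emit:
send_rows:
  series: [0,0,0.1,0,0,0,0.3,0,0,0.15,0,0,0,0.3,0,0,0.15,0,0,0,0.3]

```text
clock: 30.07
tcp_pos: [0.6365, -0.0403, 0.0081]
orientation: [0.0, 0.716, 0.698, 0.0]
wrist_force: [-3.1, 0.7, 6.5]
finger_gap: 0.033
```

Emit:
send_rows:
  series: [0,0,-0.1,0,0,0,0.45,0,0,-0.1,0,0,0,0.5,0,0,-0.1,0,0,0,0.55,0,0,-0.1,0,0,0,0.65,0,0,-0.5,0,0,0,0.7,0,0,-2,0,0,0,0.7,0,0,-5,0,0,0,1,0,0,-9,0,0,0,1,0,0,-13,0,0,0,1,0,0,-13,0,0,0,1]

```text
clock: 30.9
tcp_pos: [0.6409, -0.0411, 0.1462]
orientation: [0.006, 0.716, 0.698, 0.004]
wrist_force: [1.2, -0.5, 1.2]
finger_gap: 0.0856
```

```bash
python3 - <<'E'
from h import *
s=get_state();print(s['clock'],s['tcp_pos'],s['joint_pos'][5])
plan(.50,-.32,.13,np.radians(77))
E
```

```text
30.9 [ 0.64094628 -0.0410568   0.14622956] 1.4078346747746984
shift [-28.25 -13.39   1.51] turn [ 0.8  0.1 11.5] j6 1.23 dist 31.3
```

Emit:
send_rows:
  series: [-3,-1.4,0,0,0,5,1,-6.5,-3,0,0,0,11.5,1,-10,-4.6,0,0,0,11.5,1,-13.5,-6.2,0,0,0,11.5,1,-17,-8,0,0,0,11.5,1,-20.5,-9.6,0,0,0,11.5,1,-24,-11.3,0,0,0,11.5,1,-27,-12.6,1,0,0,11.5,1,-29,-12.6,1.5,0,0,11.5,1,-29,-12.6,1.5,0,0,11.5,1]

```text
clock: 31.73
tcp_pos: [0.5012, -0.3309, 0.1206]
orientation: [0.0, 0.784, 0.621, -0.001]
wrist_force: [0.0, -0.3, -0.5]
finger_gap: 0.0855
```

```bash
python3 - <<'E'
from h import *
s=get_state();print(s['clock'],s['tcp_pos'],np.degrees(yaw()))
im=read_camera("wrist"); cv2.imwrite("pics/w16.png",im)
print(find("wrist","console",.05)[1]);print(find("wrist","selector_grip",.085)[1],[d['box'] for d in silhouettes("wrist","selector_grip")]);print(find("wrist","start_top",.068)[1])
E
```

```text
31.7333 [ 0.50122878 -0.33090271  0.12062841] 76.71158097484036
[(0.94, [0.5245, -0.3431], [0.5221, -0.3549], [200.2, 130.5], 78.4)]
[(0.66, [0.5311, -0.306], [0.5323, -0.3055], [36.2, 41.6], 89.4)] [[320.5, 186.5, 68.4, 62.5]]
[(0.93, [0.5135, -0.4043], [0.5136, -0.4045], [29.6, 25.0], 78.0)]
```

View pics/w16.png

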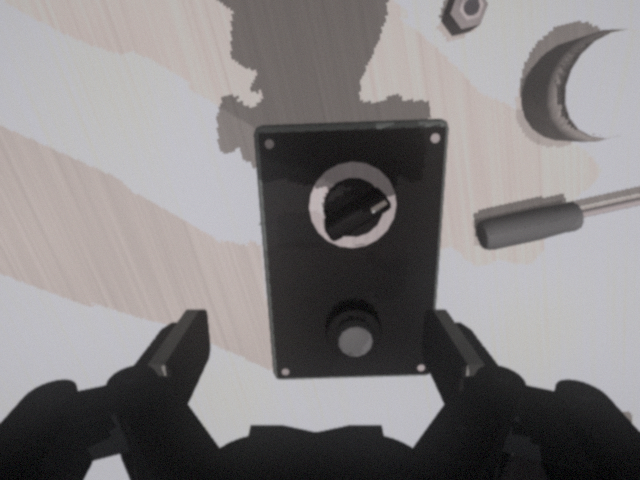

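```bash
python3 - <<'E'
from h import *
I=info("wrist")
W=toplane([[384,203],[333,234]],.088,I)[:,:2]; v=W[0]-W[1]; print(W,np.degrees(np.arctan2(v[1],v[0])),np.linalg.norm(v), W.mean(0))
print(get_state()['joint_pos'])
plan(.531,-.311,.09,np.radians(18.4),mod=2*np.pi)
E
```

```text
[[ 0.55134431 -0.30146867]
 [ 0.51793723 -0.31342805]] 19.696820640228474 0.035483228488863275 [ 0.53464077 -0.30744836]
[-7.08356082e-01  3.88368245e-01 -2.27809547e-02  1.15912608e+00
  3.32723525e-05  1.08730947e+00]
shift [2.06 2.37 3.22] turn [ 0.  -0.  58.7] j6 2.29 dist 4.5
```

Emit:
send_rows:
  series: [2.1,2.4,0,0,0,7,1,2.1,2.4,0,0,0,14,1,2.1,2.4,0,0,0,21,1,2.1,2.4,0,0,0,28,1,2.1,2.4,0,0,0,35,0.6,2.1,2.4,0,0,0,42,0.6,2.1,2.4,1,0,0,49,0.6,2.1,2.4,2,0,0,56,0.6,2.1,2.4,2.5,0,0,58.5,0.6,2.1,2.4,2.5,0,0,58.5,0.6]
  newtons: 50

```text
clock: 32.97
tcp_pos: [0.5304, -0.3104, 0.0956]
orientation: [-0.001, 0.987, 0.161, -0.001]
wrist_force: [0.9, 0.3, 0.0]
finger_gap: 0.0512
```

```bash
python3 - <<'E'
from h import *
s=get_state();print(s['clock'],s['tcp_pos'],np.degrees(yaw()),s['finger_gap'])
I=info("wrist");im=read_camera("wrist"); cv2.imwrite("pics/w17.png",im)
print(find("wrist","selector_grip",.085)[1]);print(find("wrist","console",.05)[1])
print(proj([.5312,-.3108,.088],I),proj(s['tcp_pos'],I),proj(s['tcp_pos']+[0,0,.037],I))
plan(.531,-.311,.029,np.radians(18.4),mod=2*np.pi)
E
```

```text
32.9667 [ 0.53041164 -0.31040521  0.09563593] 18.527209546413914 0.051234115546329444
[(0.69, [0.5383, -0.3096], [0.5369, -0.3126], [47.5, 35.4], 45.5)]
[(0.97, [0.5365, -0.3443], [0.5248, -0.3554], [198.4, 129.3], 78.9), (0.56, [0.5063, -0.4149], [0.5064, -0.4152], [34.4, 27.0], 48.3)]
[[317.25317021 273.96294875]] [[316.12527572 280.60672724]] [[316.16292688 314.91702063]]
shift [-0.01 -0.1   6.86] turn [ 0.1 -0.   0.2] j6 2.29 dist 6.9
```

View pics/w17.png

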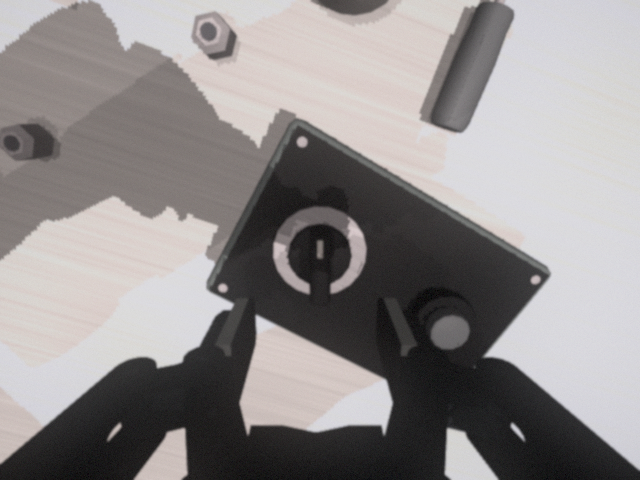

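Emit:
send_rows:
  series: [0,0,2,0,0,0,0.6,0,0,4,0,0,0,0.6,0,0,5.8,0,0,0,0.6,0,0,6.5,0,0,0,0.6,0,0,6.7,0,0,0,0.6,0,0,6.7,0,0,0,0.6]

```text
clock: 33.72
tcp_pos: [0.5308, -0.3118, 0.0299]
orientation: [-0.0, 0.987, 0.161, -0.0]
wrist_force: [-1.2, 0.5, 0.6]
finger_gap: 0.0511
```

Emit:
send_rows:
  series: [0,0,0,0,0,0,0,0,0,0,0,0,0,0,0,0,0,0,0,0,0,0,0,0,0,0,0,0,0,0,0,0,0,0,0,0,0,0,0,0,0,0,0,0,0,0,0,0,0]
  newtons: 50

```text
clock: 34.3
tcp_pos: [0.5316, -0.3124, 0.0311]
orientation: [0.001, 0.987, 0.161, 0.001]
wrist_force: [-1.3, 1.7, 5.4]
finger_gap: 0.011
```

Emit:
send_rows:
  series: [0,0,0,0,0,-6.5,0,0,0,0,0,0,-13,0,0,0,0,0,0,-19.5,0,0,0,0,0,0,-26,0,0,0,0,0,0,-32.5,0,0,0,0,0,0,-39,0,0,0,0,0,0,-45.5,0,0,0,0,0,0,-52,0,0,0,0,0,0,-58.5,0,0,0,0,0,0,-65,0]

```text
clock: 35.13
tcp_pos: [0.5313, -0.3122, 0.0311]
orientation: [0.001, 0.744, 0.668, 0.0]
wrist_force: [-1.3, 0.2, 6.8]
finger_gap: 0.0109
```

Emit:
send_rows:
  series: [0,0,0,0,0,-6.5,0,0,0,0,0,0,-13,0,0,0,0,0,0,-19.5,0,0,0,0,0,0,-26,0,0,0,0,0,0,-32.5,0,0,0,0,0,0,-39,0,0,0,0,0,0,-45.5,0,0,0,0,0,0,-52,0,0,0,0,0,0,-58.5,0,0,0,0,0,0,-65,0]

```text
clock: 35.97
tcp_pos: [0.531, -0.3123, 0.0311]
orientation: [0.001, 0.269, 0.963, -0.001]
wrist_force: [-1.7, -0.4, 5.7]
finger_gap: 0.0109
```

```bash
python3 - <<'E'
from h import *
s=get_state();print(s['clock'],s['tcp_pos'],np.degrees(yaw()),s['finger_gap'],s['wrist_force'],s['ft_torque'],s['joint_pos'])
E
```

```text
35.9667 [ 0.53099421 -0.31234889  0.0311287 ] 148.80583886293556 0.010889173757610754 [-1.66766011 -0.41874025  5.74481786] [0.0994019  0.43865237 0.0027461 ] [-6.61599209e-01  4.80950013e-01 -1.14233230e-01  9.74077686e-01
 -6.35768796e-04 -1.17158290e-01]
```

Emit:
send_rows:
  series: [0,0,0,0,0,-5,0,0,0,0,0,0,-10,0,0,0,0,0,0,-14,0,0,0,0,0,0,-17,0,0,0,0,0,0,-19,0,0,0,0,0,0,-20,0,0,0,0,0,0,-20,0]

```text
clock: 36.55
tcp_pos: [0.5309, -0.3124, 0.0311]
orientation: [0.0, 0.1, 0.995, -0.001]
wrist_force: [-2.7, -0.9, 6.7]
finger_gap: 0.0107
```

```bash
python3 - <<'E'
from h import *
s=get_state();print(s['clock'],np.degrees(yaw()),s['finger_gap'],s['wrist_force'],s['ft_torque'])
E
```

```text
36.55 168.54257610525607 0.010661674125422653 [-2.67872689 -0.91515704  6.74849077] [0.11735131 0.51312328 0.05981473]
```

Emit:
send_rows:
  series: [0,0,0,0,0,-1,0,0,0,0,0,0,-2,0,0,0,0,0,0,-3,0,0,0,0,0,0,-3,0,0,0,0,0,0,-3,0]

```text
clock: 36.97
tcp_pos: [0.5309, -0.3125, 0.0311]
orientation: [0.001, 0.076, 0.997, -0.001]
wrist_force: [-2.5, 1.3, 8.4]
finger_gap: 0.0109
```

```bash
python3 - <<'E'
from h import *
s=get_state();print(s['clock'],np.degrees(yaw()),s['finger_gap'],s['wrist_force'],s['ft_torque'])
E
```

```text
36.9667 171.33522753953957 0.010945809667286878 [-2.47045133  1.32074327  8.43642588] [ 0.20987253  0.39177987 -1.19645039]
```

Emit:
send_rows:
  series: [0,0,0,0,0,6,0,0,0,0,0,0,12,0,0,0,0,0,0,18,0,0,0,0,0,0,24,0,0,0,0,0,0,30,0,0,0,0,0,0,36,0,0,0,0,0,0,42,0,0,0,0,0,0,46,0,0,0,0,0,0,46,0]

```text
clock: 37.72
tcp_pos: [0.5311, -0.3122, 0.0311]
orientation: [0.001, 0.459, 0.888, -0.0]
wrist_force: [-2.1, 0.5, 6.7]
finger_gap: 0.0107
```

Emit:
send_rows:
  series: [0,0,0,0,0,6,0,0,0,0,0,0,12,0,0,0,0,0,0,18,0,0,0,0,0,0,24,0,0,0,0,0,0,30,0,0,0,0,0,0,36,0,0,0,0,0,0,42,0,0,0,0,0,0,46.5,0,0,0,0,0,0,46.5,0,0,0,0,0,0,46.5,0]

```text
clock: 38.55
tcp_pos: [0.5313, -0.3122, 0.0311]
orientation: [0.001, 0.772, 0.636, 0.0]
wrist_force: [-1.4, 1.1, 7.0]
finger_gap: 0.0108
```

```bash
python3 - <<'E'
from h import *
s=get_state();print(s['clock'],np.degrees(yaw()),s['finger_gap'],s['wrist_force'],s['ft_torque'],s['tcp_pos'])
E
```

```text
38.55 78.9866084026429 0.010825536630129149 [-1.39098846  1.12238762  6.99763401] [ 0.13978417  0.24773219 -0.01553464] [ 0.53133454 -0.31221729  0.03111635]
```

Emit:
send_rows:
  series: [0,0,0,0,0,0,0.3,0,0,0,0,0,0,0.5,0,0,0,0,0,0,0.5,0,0,-0.5,0,0,0,0.5,0,0,-3,0,0,0,0.5,0,0,-6,0,0,0,0.5,0,0,-9,0,0,0,0.5,-2,0,-9,0,0,0,0.5,-4,0,-9,0,0,0,0.5,-4,0,-9,0,0,0,0.5]

```text
clock: 39.38
tcp_pos: [0.5233, -0.3545, 0.1209]
orientation: [0.002, 0.772, 0.635, -0.0]
wrist_force: [-0.1, -1.0, -0.4]
finger_gap: 0.0426
```

```bash
python3 - <<'E'
from h import *
s=get_state();print(s['clock'],s['tcp_pos'],np.degrees(yaw()))
I=info("wrist");im=read_camera("wrist"); cv2.imwrite("pics/w18.png",im)
C=proj([.5312,-.3108,.075],I)[0]; print(C)
t=read_camera("top"); cv2.imwrite("pics/top18.png",t)
x,y=C.astype(int); a=im[max(0,y-90):y+90,x-120:x+120]
b=t[150:300,170:410]
cv2.imwrite("pics/fin.png",np.hstack([cv2.resize(a,(400,300)),cv2.convertScaleAbs(cv2.resize(b,(400,300),interpolation=cv2.INTER_CUBIC),alpha=1.5)]))
# bar: bright tick inside disc at z .088; 
for ang in range(0,360,30):
    th=np.radians(168.6-ang); r=np.arange(.008,.019,.001); P=proj(np.c_[.5312+r*np.cos(th),-.3108+r*np.sin(th),0*r+.088],I)
    v=[int(im[int(q[1])-2:int(q[1])+3,int(q[0])-2:int(q[0])+3].max()) for q in P]; print(ang,v)
print(*pods("top",thr=50)[1],sep="\n"); print(find("wrist","start_top",.068)[1])
E
```

```text
39.3833 [ 0.5232722  -0.35453819  0.12094744] 78.87030717603476
[312.83169886 182.87652107]
0 [43, 43, 47, 47, 47, 43, 111, 173, 173, 173, 163]
30 [37, 37, 36, 36, 39, 39, 39, 39, 79, 109, 122]
60 [30, 34, 34, 36, 36, 33, 33, 33, 32, 44, 94]
90 [119, 121, 123, 123, 123, 123, 123, 121, 121, 120, 115]
120 [88, 81, 45, 32, 31, 29, 29, 29, 31, 33, 33]
150 [28, 32, 32, 32, 31, 30, 30, 32, 32, 33, 31]
180 [32, 32, 33, 33, 33, 36, 36, 36, 38, 106, 113]
210 [42, 45, 45, 48, 48, 48, 52, 101, 190, 197, 198]
240 [36, 36, 36, 34, 34, 45, 99, 186, 196, 198, 198]
270 [35, 35, 35, 35, 35, 33, 33, 42, 47, 48, 48]
300 [50, 50, 51, 51, 81, 182, 199, 201, 201, 202, 202]
330 [53, 53, 53, 53, 83, 152, 198, 202, 202, 202, 202]

[(0.83, [0.5138, -0.4046], [0.5141, -0.4051], [29.3, 25.2], 73.6)]
```

View pics/fin.png

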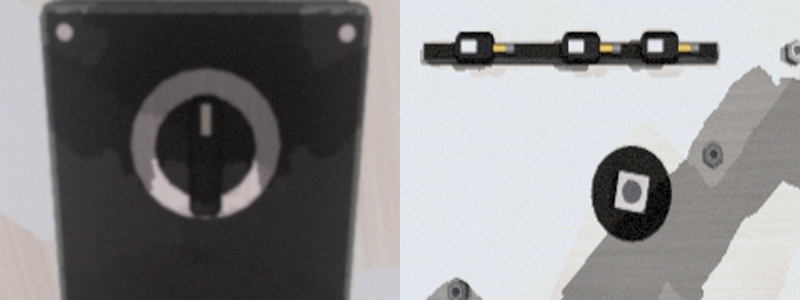

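```bash
python3 - <<'E'
from h import *
I=info("top")
for f in ("top0","top1","top12","top18"):
    im=cv2.imread(f"pics/{f}.png"); hsv=cv2.cvtColor(im,cv2.COLOR_BGR2HSV)
    br=((hsv[...,1]>100)&(hsv[...,0]>8)&(hsv[...,0]<32)&(hsv[...,2]>55)).astype(np.uint8)
    n,lb,st,bc=cv2.connectedComponentsWithStats(br)
    print(f,[(bc[i].round().tolist(),int(st[i,4])) for i in range(1,n) if st[i,4]>=6])
s=get_state();print(s['tcp_pos'])
plan(.513,-.4042,.05,np.radians(78.5))
E
```

```text
top0 [([261.0, 270.0], 24), ([157.0, 273.0], 25), ([372.0, 275.0], 24)]
top1 [([262.0, 270.0], 23), ([372.0, 275.0], 24)]
top12 [([156.0, 272.0], 26)]
top18 [([229.0, 174.0], 28), ([293.0, 174.0], 28), ([340.0, 174.0], 28)]
[ 0.52296687 -0.35009991  0.11938386]
shift [-5.51  0.06  6.93] turn [-0.1 -0.   0.5] j6 1.1 dist 8.9
```

Exactly three sensors. Press the button.

Emit:
send_rows:
  series: [-3,0.1,0,0,0,0,0,-5.5,0.1,0,0,0,0,0,-5.5,0.1,0,0,0,0,0,-5.5,0.1,2,0,0,0,0,-5.5,0.1,4,0,0,0,0,-5.5,0.1,6,0,0,0,0,-5.5,0.1,7.5,0,0,0,0,-5.5,0.1,7.5,0,0,0,0,-5.5,0.1,7.5,0,0,0,0]

```text
clock: 40.38
tcp_pos: [0.5131, -0.4036, 0.0439]
orientation: [-0.001, 0.771, 0.636, -0.0]
wrist_force: [-0.2, -0.0, -0.3]
finger_gap: -0.0
```

Emit:
send_rows:
  series: [0,0,0.3,0,0,0,0,0,0,0.6,0,0,0,0,0,0,0.9,0,0,0,0,0,0,1.2,0,0,0,0,0,0,1.3,0,0,0,0,0,0,1.3,0,0,0,0]

```text
clock: 40.88
tcp_pos: [0.5142, -0.4056, 0.0323]
orientation: [0.001, 0.772, 0.636, 0.0]
wrist_force: [0.5, 0.2, 2.7]
finger_gap: -0.0
```

Emit:
send_rows:
  series: [0,0,0.2,0,0,0,0,0,0,0.4,0,0,0,0,0,0,0.6,0,0,0,0,0,0,0.7,0,0,0,0,0,0,0.7,0,0,0,0,0,0,0.7,0,0,0,0]

```text
clock: 41.38
tcp_pos: [0.5144, -0.4058, 0.0283]
orientation: [0.002, 0.772, 0.636, 0.0]
wrist_force: [-4.0, 5.3, 20.3]
finger_gap: -0.0001
```

Emit:
send_rows:
  series: [0,0,0.15,0,0,0,0,0,0,0.3,0,0,0,0,0,0,0.3,0,0,0,0,0,0,0.3,0,0,0,0]

```text
clock: 41.72
tcp_pos: [0.5145, -0.4059, 0.0281]
orientation: [0.003, 0.771, 0.636, 0.0]
wrist_force: [-7.0, 7.2, 33.6]
finger_gap: 0.0
```

Emit:
send_rows:
  series: [0,0,-0.5,0,0,0,0,0,0,-0.9,0,0,0,0,0,0,-0.9,0,0,0,0,0,0,-0.9,0,0,0,0]

```text
clock: 42.05
tcp_pos: [0.5142, -0.4057, 0.0311]
orientation: [0.001, 0.772, 0.636, 0.0]
wrist_force: [1.9, -0.8, 3.0]
finger_gap: 0.0004
```

Emit:
send_rows:
  series: [0,0,-0.2,0,0,0,0,0,0,-0.2,0,0,0,0,0,0,-0.2,0,0,0,0]

```text
clock: 42.3
tcp_pos: [0.5137, -0.4054, 0.0324]
orientation: [-0.0, 0.772, 0.636, -0.0]
wrist_force: [1.9, -1.1, 2.0]
finger_gap: -0.0002
```

Emit:
send_rows:
  series: [0,0,-0.2,0,0,0,0,0,0,-0.2,0,0,0,0,0,0,-0.2,0,0,0,0]

```text
clock: 42.55
tcp_pos: [0.5133, -0.4051, 0.0344]
orientation: [-0.0, 0.772, 0.636, -0.0]
wrist_force: [-0.4, -1.8, 0.8]
finger_gap: 0.0004
```

Emit:
send_rows:
  series: [0,0,-0.2,0,0,0,0,0,0,-0.2,0,0,0,0,0,0,-0.2,0,0,0,0]

```text
clock: 42.8
tcp_pos: [0.5132, -0.4049, 0.0364]
orientation: [-0.001, 0.772, 0.636, -0.0]
wrist_force: [-0.5, 1.2, -0.9]
finger_gap: -0.0004
```

Emit:
send_rows:
  series: [0,0,-3,0,0,0,0,0,0,-6,0,0,0,0,0,0,-9,0,0,0,0,0,0,-9,0,0,0,0,0,0,-9,0,0,0,0,0,0,-9,0,0,0,0]

```text
clock: 43.3
tcp_pos: [0.5134, -0.405, 0.1264]
orientation: [-0.0, 0.772, 0.636, -0.0]
wrist_force: [-0.7, 0.2, -0.6]
finger_gap: 0.0001
```

```bash
python3 - <<'E'
from h import *
s=get_state();print(s['clock'],s['tcp_pos'],s['wrist_force'])
a=cv2.imread("pics/top18.png"); im=read_camera("top"); cv2.imwrite("pics/top19.png",im)
hsv=cv2.cvtColor(im,cv2.COLOR_BGR2HSV)
br=((hsv[...,1]>100)&(hsv[...,0]>8)&(hsv[...,0]<32)&(hsv[...,2]>55)).astype(np.uint8)
n,lb,st,bc=cv2.connectedComponentsWithStats(br)
print([(bc[i].round(1).tolist(),int(st[i,4])) for i in range(1,n) if st[i,4]>=6])
print("rail diff",cv2.absdiff(a,im)[165:190,180:365].mean(),"pad diff",cv2.absdiff(a,im)[222:270,284:335].mean())
print(find("top","refblock_center",.028)[1])
I=info("wrist");w=read_camera("wrist")
for ang in (60,90,120):
    th=np.radians(168.6-ang); r=np.arange(.008,.019,.002); P=proj(np.c_[.5312+r*np.cos(th),-.3108+r*np.sin(th),0*r+.088],I)
    print(ang,[int(w[int(q[1])-2:int(q[1])+3,int(q[0])-2:int(q[0])+3].max()) for q in P if 3<q[1]<476 and 3<q[0]<636])
E
```

```text
43.3 [ 0.51337283 -0.40496048  0.12635324] [-0.70851897  0.1658521  -0.59699836]
[([229.0, 173.5], 28), ([293.0, 173.5], 28), ([340.0, 173.5], 28)]
rail diff 2.997333333333333 pad diff 6.637118736383442
[(0.73, [0.4936, 0.0024], [0.4935, 0.0022], [35.6, 37.8], 78.1), (0.67, [0.5217, -0.3542], [0.5217, -0.3553], [212.5, 138.5], 78.0), (0.41, [0.6362, 0.0788], [0.6369, 0.0731], [361.0, 23.3], 88.8)]
60 [25, 31, 35, 99, 102, 103]
90 [115, 118, 118, 118, 119, 117]
120 [84, 44, 23, 45, 102, 102]
```

All in place; handing in.

```bash
python3 -c "
from workcell import *
print(hand_in())"
```

```text
the job is handed in; nothing more can be done
None
```

The job is done and handed in at about 43 s on the robot's clock.

- **Block:** it went to the rubber pad and was released on contact. In the last check it lay at about (0.494, 0.002), near the pad's centre.
- **Sensors:** only three were on the bench. I looked over the whole top view, including the part first hidden by the arm, and found no fourth. All three lie flat along the rail, carried with a commanded grip of 22 N.
- **Selector:** it started at its clockwise stop. I turned it anticlockwise until the torque rose at the stop, then back exactly 90° (three clicks). The white tick showed at the third detent before and after the button press.
- **Start button:** I pressed it last, to a hard stop. The readings show about 6 mm of travel, then force rising from 20 to 34 N with almost no further movement. The fingers then lifted well clear.

**What disagreed:**
- **Fingertip height:** the real fingertips stood about 34–37 mm above the reported TCP. The first attempt on the block therefore closed on air above it without moving it. I measured the offset by touching the block's top with up to 5.4 N, then worked with that. The figure was 37 mm at the block and about 34 mm at the button, and I did not explain the difference.
- **Detection:** the trained network missed some sensors in the close-up pictures, so I located them by colour.

I saw no slackened grip and no knocked sensor. I did not check the other bench objects one by one after the last move.

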